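# Lift the cleaned sieves out of the bath and rack them

## Robot

A 6-joint arm with a two-finger parallel gripper is mounted at the origin on the work surface. World frame = base frame: x ahead of the robot, y to its left, z up, the work surface at z = 0. Lengths are in m, angles in degrees, forces in N, time in s.
With the tool pointing down it reaches from about 0.375 to 0.9 m from the base axis. Payload 3.1 kg.
Tool frame: the origin (TCP) lies at the very end of the fingers, on their centre line; the grasp point (between the pads) lies 19 mm behind it (bot.tcp_to_grasp is the distance from the TCP to the grasp point, in m); z points along the fingers, y is the line along which they close (so a half turn about z gives the same grasp; the last joint's range is limited). The gripper opens to 87 mm and grips with 3 to 60 N. Pads are 19 mm wide; open, the fingers measure 117 mm over their backs; the gripper's body (75 mm by 190 mm) begins 51 mm behind the grasp point.
Start: joints at [54.861, 30.224, 82.088, -0, 67.689, -10.227], TCP at [0.263, 0.567, 0.196] pointing down, gripper open.
Joint ranges: [-176.69, 176.69], [-43.24, 126.21], [12.49, 139.97], [-82, 262], [0, 151.66], [-163.58, 163.58]. Speed limits (degrees/s): [159.86, 159.86, 180, 180, 180, 180].

## Interface

Orientations are given as a 3x3 rotation matrix whose columns are the frame's x, y, z axes.
In Python, from rig import telemetry, capture, camera_info, job, bot gives the robot as it stands. The module is installed in compiled form; this text tells all that it offers.
- The arm moves only by the tool carry_out, never from a script. Its argument "deltas" is a list that holds one entry, the list of rows, each a list of 7 numbers: the shift along the tool's x, y, z scaled (see below), then the turn, a rotation vector about the tool's x, y, z scaled (see below), then the closure, from -1 (fully open) to 1 (shut). In form: [[[dx, dy, dz, ax, ay, az, claw], ...]]. A call has exactly 10 rows; each row is the pose to reach, as a shift and turn from the pose commanded when the call began, along the tool's axes at that moment, turning the shorter way round; what a row does not reach only later rows make up. The controller multiplies each number of a shift by 15 cm and each number of a turn by 360 degrees. A row lasts 1/12 s, in which the tool goes at most 41.7 mm and 7.16 degrees, less where a joint would pass 70% of its speed; a pose out of reach is approached as far as the arm can. A call with a number of a shift or a turn outside -1 to 1 is refused whole. A call with a gripper value outside its range is refused whole. The fingers move at their own pace and stop on an object; the grip force is fixed at half the most. Time passes only in rows, so rows that repeat a pose let the fingers close, or fill a call up. It gives the time, the measured TCP pose, the force, the opening and the grip force at its end, in the units of the state.
- telemetry.read_state(): the state, without advancing time (a new reading comes with each control period).
- capture(name): name is "scene" or "top"; returns the picture (384x512x3 uint8, red, green, blue); there is no depth.
- camera_info(name): a dict with "mtx" (3x3 intrinsics, pixels), "cam_to_world" (4x4, takes a point from camera to world coordinates). Camera axes: x right, y down, z forward; pixel columns grow to the right and rows downward; lengths in m; the calibration is good to about 2 mm. A picture is of the moment at which its call begins. camera_info takes no time and is no camera call.
- job.hand_in(): hands the job in; it is judged then, once.
The state is a dict: "time_s": time; "joint_positions": joint angles; "qvel": joint speeds; "tau": joint torques, N m; "position": TCP position; "tcp_rot": TCP orientation; "force": force on the tool from outside, world axes, zero at the start; "moment": the same for the moment, N m; "opening": opening from 0.0 (shut) to 1.0 (fully open); "grasp_force": force on a finger pad.
Only numpy, scipy, OpenCV 4.12 (cv2) and the standard library are available. Lean on these libraries where they do the work, as an engineer would, in place of code of your own. Each camera call takes 0.05 s, during which the arm holds its last target. There are 200 camera calls.

## Task

The sieve bath has finished and is empty of water: crank its handwheel clockwise to bring the sunken basket up until the red pointer stands level with the green band, and leave it there. Then stand every orange sieve on edge in the white draining rack, each in a free slot of its own, leaving the blue dry one standing in the rack. Also push the red drain knob fully down, so that the bath is ready for refilling; do not disturb the bottles, the beaker or the dish.

Things in the scene. Friction and masses are not known exactly. Their poses are not given: they have to be found in the camera images.
- bath: cream sieve bath with a steel-lined tank, fixed. Origin: centre of the tank on the table top; z up, x from the tank to its grey screw lift. Housing x -80 to +80, y -105 to +165 mm, rim 120 mm high; tank opening 130 (x) by 190 mm (y). At the start the sieves stand in the basket at y -84, -42, 0, +42, +84 (one per slot), all along x; lowered, their tops are 8 mm below the rim.
- wheel_hub (a point): on the axis of the dark handwheel, 256 mm above the table, at x +135, y 0 of the bath, on top of the lift (lift: x +80 to +175, y -65 to +65 mm). The wheel is 116 mm in diameter, its upper face 10 mm above this point.
- handwheel (a joint): angle of the handwheel in rad over several turns, 0 to 18.2 (end stops); grows clockwise as seen from above. 0: basket at the bottom. Each turn clockwise lifts the basket 24 mm (3.82 mm per rad). Pointer level with the green band at 15.7 (two and a half turns); the band's half height of 3 mm is 0.8 rad. Stiff to about 0.12 N m; stays where it is left.
- crank_grip (a point): yellow upright crank handle on the handwheel, 46 mm from the wheel's axis: a free-turning sleeve 45 mm tall, 21 mm in diameter. This point is on its axis, 293 mm above the table, 20 mm below its top and 25 mm above its foot. At handwheel 0 the handle lies on the tank's side (bath -x) of the wheel axis; it goes round clockwise from there.
- pointer (a point): red pointer on the blue carriage of the basket, beside the white post at the lift's -y side; rises with the basket
- green_mark (a point): centre of the green band (6 mm high) on the white post, 200 mm above the table: unloading height of the pointer
- drain_top (a point): centre of the top of the red round drain knob (30 mm in diameter) on the bath's deck, at x 0, y +140 of the bath; top 152 mm above the table when up, 140 mm when down
- drain_knob (a joint): how far the drain knob is pushed down, in m: 0 up (open), 0.012 fully down (shut); stiff to about 6 N, stays where it is left. Fully down means more than 0.010.
- rack: white draining rack with wire pins, loose, 1.6 kg, 110 (x) by 270 mm (y). Origin: centre of its underside. Six slots for plates lying along its x, at y -105, -63, -21, +21, +63, +105 mm; a plate stands on the floor, 12 mm above the origin, between two pairs of pins at x -30 and +30 that leave 15 mm across; round pin tips 58 mm above the table.
- sieve_1: framed sieve plate, orange frame, steel mesh, 90 mm long (its x), 10 mm thick (its y), 78 mm high (its z), about 150 g; stands upright in a slot of the basket at the start. Origin: middle of its lower long edge; z up when it stands; top edge 78 mm above the origin. May be absent.
- sieve_2: framed sieve plate, orange frame, steel mesh, 90 mm long (its x), 10 mm thick (its y), 78 mm high (its z), about 150 g; stands upright in a slot of the basket at the start. Origin: middle of its lower long edge; z up when it stands; top edge 78 mm above the origin. May be absent.
- sieve_3: framed sieve plate, orange frame, steel mesh, 90 mm long (its x), 10 mm thick (its y), 78 mm high (its z), about 150 g; stands upright in a slot of the basket at the start. Origin: middle of its lower long edge; z up when it stands; top edge 78 mm above the origin. May be absent.
- sieve_4: framed sieve plate, orange frame, steel mesh, 90 mm long (its x), 10 mm thick (its y), 78 mm high (its z), about 150 g; stands upright in a slot of the basket at the start. Origin: middle of its lower long edge; z up when it stands; top edge 78 mm above the origin. May be absent.
- sieve_5: framed sieve plate, orange frame, steel mesh, 90 mm long (its x), 10 mm thick (its y), 78 mm high (its z), about 150 g; stands upright in a slot of the basket at the start. Origin: middle of its lower long edge; z up when it stands; top edge 78 mm above the origin. May be absent.
- dry_1: framed sieve plate of the same size, blue frame with brass mesh, already dry and standing in a slot of the draining rack; origin as for the orange ones. Stays in the rack. May be absent.
- dry_2: framed sieve plate of the same size, blue frame with brass mesh, already dry and standing in a slot of the draining rack; origin as for the orange ones. Stays in the rack. May be absent.
- dry_3: framed sieve plate of the same size, blue frame with brass mesh, already dry and standing in a slot of the draining rack; origin as for the orange ones. Stays in the rack. May be absent.
- bottle_1: white sample bottle with a red cap, 52 mm in diameter, 115 mm tall; origin at the centre of its underside; not to be disturbed
- bottle_2: a second such bottle; not to be disturbed
- beaker: clear beaker 64 mm in diameter, 85 mm tall; origin at the centre of its underside; not to be disturbed
- dish: small white dish 90 mm in diameter, 22 mm tall; origin at the centre of its underside; not to be disturbed

How it is judged (in metres and radians):
On the way:
1. the handwheel is cranked until the basket's pointer is level with the green band (value of joint handwheel between 14.9 and 16.5 rad), for 0.3 s.
At the end, for the whole second after the job is handed in: handwheel at 15.7 +/- 0.8 rad (pointer level with the green band); every orange and every blue sieve upright (within 0.2 rad) and at rest on the floor of the rack, between the pins of a slot, within 35 mm of the middle lengthwise; drain knob pushed down more than 10 mm (all of step 1 and z of sieve_1 in the frame of rack between 0.006 and 0.019 m and x of sieve_1 in the frame of rack between -0.035 and 0.035 m and y of sieve_1 in the frame of rack between -0.125 and 0.125 m and angle between each of sieve_1, sieve_2, sieve_3, sieve_4, sieve_5, dry_1, dry_2, dry_3's own z axis and vertical below 0.2 rad and angle between the y axis of each of sieve_1, sieve_2, sieve_3, sieve_4, sieve_5, dry_1, dry_2, dry_3 and the y axis of rack, either way round below 0.2 rad and linear speed of each of sieve_1, sieve_2, sieve_3, sieve_4, sieve_5, dry_1, dry_2, dry_3 below 0.03 m/s and z of sieve_2 in the frame of rack between 0.006 and 0.019 m and x of sieve_2 in the frame of rack between -0.035 and 0.035 m and y of sieve_2 in the frame of rack between -0.125 and 0.125 m and z of sieve_3 in the frame of rack between 0.006 and 0.019 m and x of sieve_3 in the frame of rack between -0.035 and 0.035 m and y of sieve_3 in the frame of rack between -0.125 and 0.125 m and z of sieve_4 in the frame of rack between 0.006 and 0.019 m and x of sieve_4 in the frame of rack between -0.035 and 0.035 m and y of sieve_4 in the frame of rack between -0.125 and 0.125 m and z of sieve_5 in the frame of rack between 0.006 and 0.019 m and x of sieve_5 in the frame of rack between -0.035 and 0.035 m and y of sieve_5 in the frame of rack between -0.125 and 0.125 m and z of dry_1 in the frame of rack between 0.006 and 0.019 m and x of dry_1 in the frame of rack between -0.035 and 0.035 m and y of dry_1 in the frame of rack between -0.125 and 0.125 m and z of dry_2 in the frame of rack between 0.006 and 0.019 m and x of dry_2 in the frame of rack between -0.035 and 0.035 m and y of dry_2 in the frame of rack between -0.125 and 0.125 m and z of dry_3 in the frame of rack between 0.006 and 0.019 m and x of dry_3 in the frame of rack between -0.035 and 0.035 m and y of dry_3 in the frame of rack between -0.125 and 0.125 m and value of joint drain_knob above 0.01 m); the robot touches nothing.
It fails at once if the bottle 1 is knocked over or pushed more than 3 cm (angle between bottle_1's own z axis and vertical above 0.5 rad or distance of bottle_1 from where it was at the start of the episode above 0.03 m).
It fails at once if the bottle 2 is knocked over or pushed more than 3 cm (angle between bottle_2's own z axis and vertical above 0.5 rad or distance of bottle_2 from where it was at the start of the episode above 0.03 m).
It fails at once if the beaker is knocked over or pushed more than 3 cm (angle between beaker's own z axis and vertical above 0.5 rad or distance of beaker from where it was at the start of the episode above 0.03 m).
It fails at once if the dish is knocked over or pushed more than 3 cm (angle between dish's own z axis and vertical above 0.5 rad or distance of dish from where it was at the start of the episode above 0.03 m).
Of sieve_1, sieve_2, sieve_3, sieve_4, sieve_5 only 3 to 5 are there at a start; the rules pass over those that are not, and their reading is None.
Of dry_1, dry_2, dry_3 only 1 to 1 are there at a start; the rules pass over those that are not, and their reading is None.
At some moment in a run one of rack may be knocked a few centimetres aside while the robot is not near it.
Once in a run the grip may slacken for a moment while it holds something.
It also fails if it takes over 210 s, if anything falls off the work surface, if the arm or the gripper's body presses on something with over 40 N, if the wrist force passes 120 N, or if a joint passes its speed limit or range.

## Working session

There is one attempt and no reset: what is moved stays moved. The work goes in short steps, Python scripts to look and compute and a tool call to move; the robot and the scene stay as the last step left them, time stands still between calls to the robot, and variables do not carry over. Pictures are saved under pics/ and viewed, at most 14 in all, crops included, and the job is handed in when it is done.

Besides the shell and the picture viewer there is one more tool, called after "Emit:" by a JSON object that holds its "name" and its "arguments". carry_out: Moves the arm, as the interface text tells. Its arguments: {"type":"object","properties":{"deltas":{"type":"array","items":{"type":"array","items":{"type":"array","items":{"type":"number"}}}}},"required":["deltas"]}

```bash
mkdir -p pics; python3 - <<'E'
from rig import telemetry,capture,camera_info,bot
import cv2,numpy as np
np.set_printoptions(precision=4,suppress=True)
for n in("scene","top"):
    cv2.imwrite(f"pics/{n}0.png",cv2.resize(capture(n)[:,:,::-1],(800,600),interpolation=cv2.INTER_CUBIC))
    c=camera_info(n);print(n,c["mtx"],c["cam_to_world"])
s=telemetry.read_state()
print(s["position"],s["tcp_rot"],s["time_s"],s["opening"],s["force"],bot.tcp_to_grasp)
E
```

```text
scene [[379.0526   0.     258.9422]
 [  0.     379.0526 193.061 ]
 [  0.       0.       1.    ]] [[ 0.0617  0.535  -0.8426  1.6006]
 [ 0.9981 -0.0345  0.0512  0.0415]
 [-0.0016 -0.8442 -0.5361  0.8289]
 [ 0.      0.      0.      1.    ]]
top [[372.8193   0.     257.5614]
 [  0.     372.8193 189.6225]
 [  0.       0.       1.    ]] [[-0.0118 -0.9824  0.1865  0.3642]
 [-0.9999  0.0093 -0.0141  0.0952]
 [ 0.0122 -0.1867 -0.9823  1.2921]
 [ 0.      0.      0.      1.    ]]
[0.2628 0.5663 0.1953] [[-0.907   0.4212 -0.0011]
 [ 0.4212  0.907  -0.0016]
 [ 0.0003 -0.0019 -1.    ]] 0.1 1.002913343011279 [-0.2121 -0.0934  0.5035] 0.0187
```

View pics/scene0.png

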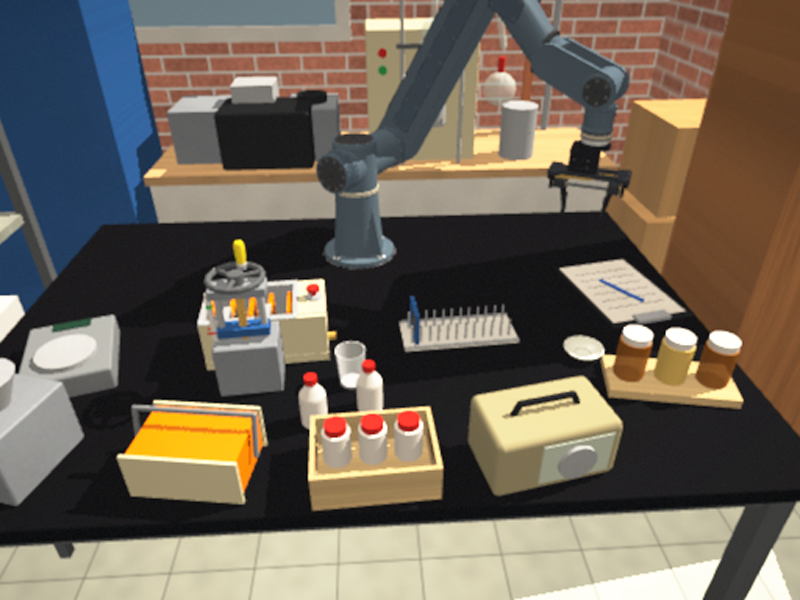

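View pics/top0.png

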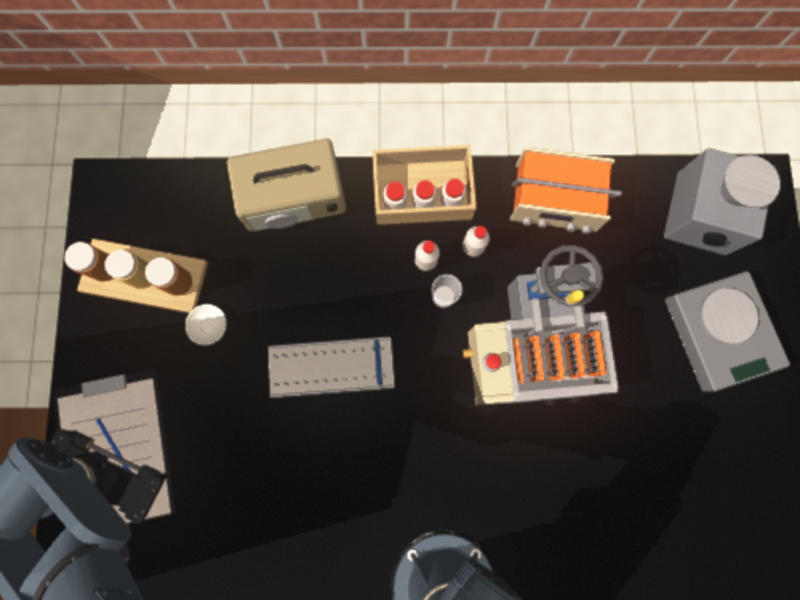

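The scene shows the bath on the right (top view about 545,360), the rack at 330,367 with one blue sieve at its right end (379,362), the wheel at 570,275 and the drain knob at 493,362. I'll zoom in to measure.

```bash
python3 - <<'E'
from rig import capture
import cv2
a=capture("top")[:,:,::-1]
cv2.imwrite("pics/top.png",a)
b=a[150:262,290:400]; b=cv2.resize(b,None,fx=5,fy=5,interpolation=cv2.INTER_CUBIC)
cv2.imwrite("pics/bath1.png",b)
b=a[210:260,165:260]; b=cv2.resize(b,None,fx=8,fy=8,interpolation=cv2.INTER_CUBIC)
cv2.imwrite("pics/rack1.png",b)
E
```

```text
(no output)
```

View pics/bath1.png

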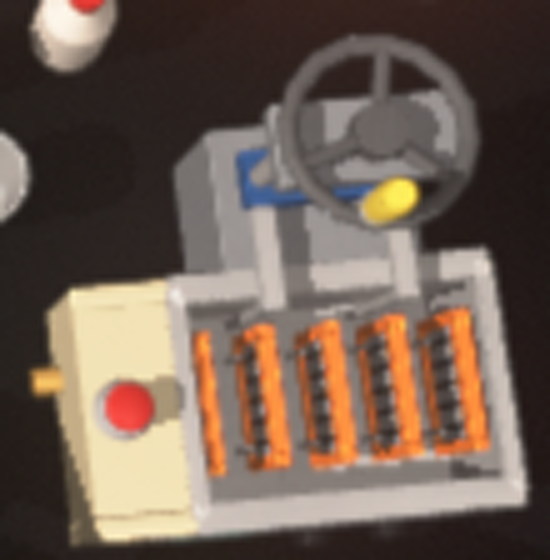

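View pics/rack1.png

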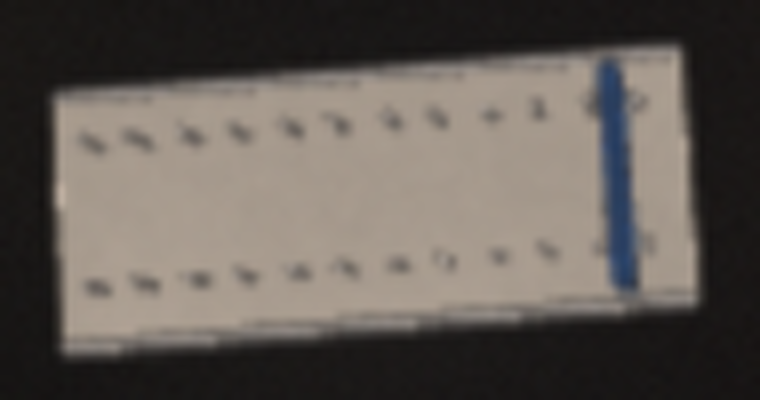

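```bash
cat > h.py <<'E'
import numpy as np
from rig import camera_info
from scipy.optimize import least_squares
def proj(n,P):
    c=camera_info(n);T=np.linalg.inv(c["cam_to_world"]);P=np.atleast_2d(P)
    q=(P@T[:3,:3].T+T[:3,3])@c["mtx"].T
    return q[:,:2]/q[:,2:]
def inv(n,uv,z):
    c=camera_info(n);T=np.array(c["cam_to_world"]);d=T[:3,:3]@np.linalg.solve(c["mtx"],[*uv,1])
    return T[:3,3]+d*(z-T[2,3])/d[2]
def w(pose,L):
    L=np.atleast_2d(L);x,y,a=pose;c,s=np.cos(a),np.sin(a)
    return np.c_[x+c*L[:,0]-s*L[:,1],y+s*L[:,0]+c*L[:,1],L[:,2]]
def fit(n,L,uv,p0):
    r=least_squares(lambda p:(proj(n,w(p,L))-uv).ravel(),p0,loss="soft_l1")
    return r.x,r.fun.reshape(-1,2)
E
python3 - <<'E'
from h import *
np.set_printoptions(precision=4,suppress=True)
u=lambda P,f,o:(np.array(P)+.5)/f-.5+o
uv=u([(490,248),(526,505),(128,407),(379,132),(397,187)],5,(290,150))
L=np.array([(80,-105,120),(-80,-105,120),(0,140,152),(135,0,266),(89,0,311)])/1e3
p,r=fit("top",L,uv,[.5,-.2,0]);print("bath",p,np.degrees(p[2]));print(r)
uv=u([(53,92),(682,45),(698,293),(62,340)],8,(165,210))
L=np.array([(55,135,12),(55,-135,12),(-55,-135,12),(-55,135,12)])/1e3
q,r=fit("top",L,uv,[.5,.2,0]);print("rack",q,np.degrees(q[2]));print(r)
# pin tips predicted in crop px
ys=[-105,-63,-21,21,63,105]
for z in (58,):
  P=np.array([(x,y+d,z) for x in(30,-30) for y in ys for d in(-9,9)])/1e3
  print(((proj("top",w(q,P))-(165,210)+.5)*8-.5).astype(int).tolist())
S=np.array([(x,y,112) for y in(-84,-42,0,42,84) for x in(45,-45)])/1e3
print(((proj("top",w(p,S))-(290,150)+.5)*5-.5).astype(int).tolist())
print(w(p,[(.135,0,.256),(.089,0,.293),(0,.14,.152)]),w(q,np.array([(0,y/1e3,0) for y in ys])))
for nm,uvv,z in(("dish",(206,325),.022),("beaker",(447,290),.085),("b1",(428,246),.115),("b2",(480,232),.115)):
  print(nm,inv("top",np.array(uvv)/1.5625-.2,z))
E
```

```text
bath [ 0.4623 -0.2357  0.0811] 4.646678760261707
[[-1.0526  0.3413]
 [-0.2157 -0.6114]
 [ 0.0987 -0.2024]
 [-0.2829 -0.5071]
 [ 3.5561  1.3536]]
rack [0.4564 0.2362 0.063 ] 3.6070317519626496
[[ 0.0161 -0.7282]
 [-0.115  -0.581 ]
 [ 0.1762  0.5609]
 [-0.0756  0.6847]]
[[633, 90], [590, 93], [532, 97], [489, 101], [431, 105], [387, 108], [329, 112], [285, 116], [227, 120], [184, 123], [125, 127], [82, 130], [643, 235], [599, 239], [541, 243], [497, 246], [439, 251], [395, 254], [336, 258], [292, 262], [234, 266], [189, 269], [131, 274], [87, 277]]
[[456, 308], [478, 449], [391, 314], [412, 455], [326, 320], [347, 461], [261, 326], [281, 468], [196, 332], [215, 474]]
[[ 0.5969 -0.2247  0.256 ]
 [ 0.551  -0.2285  0.293 ]
 [ 0.451  -0.0961  0.152 ]] [[0.463  0.1314 0.    ]
 [0.4603 0.1733 0.    ]
 [0.4577 0.2152 0.    ]
 [0.4551 0.2571 0.    ]
 [0.4524 0.299  0.    ]
 [0.4498 0.341  0.    ]]
dish [0.5461 0.5085 0.022 ]
beaker [ 0.6067 -0.016   0.085 ]
b1 [0.695  0.0241 0.115 ]
b2 [ 0.7246 -0.086   0.115 ]
```

```bash
cat >> h.py <<'E'
import json
from rig import telemetry
from scipy.spatial.transform import Rotation as Ro
def tgt(yaw): # tool down, tool x at world angle yaw (deg)
    a=np.radians(yaw);return np.array([[np.cos(a),np.sin(a),0],[np.sin(a),-np.cos(a),0],[0,0,-1]])
def rows(R,p0,p1,R1=None,claw=-1,ramp=8):
    d=R.T@(np.array(p1)-p0)/.15
    a=Ro.from_matrix(R.T@(R if R1 is None else R1)).as_rotvec()/(2*np.pi)
    return [[round(float(v)*min(1,k/ramp),4) for v in (*d,*a)]+[claw] for k in range(1,11)]
def path(pts,yaw,claw=-1,ramp=8):
    """pts: xyz waypoints, one call each; turn to yaw in the first"""
    s=telemetry.read_state();R=np.array(s["tcp_rot"]);p=np.array(s["position"])
    for i,t in enumerate(pts):
        R1=tgt(yaw);r=rows(R,p,t,R1,claw,ramp)
        assert np.abs(np.array(r)).max()<=1.0001,(i,r[-1])
        print(json.dumps([r]).replace(" ",""));p=np.array(t);R=R1
E
python3 - <<'E'
from h import *
from rig import capture
import cv2
np.set_printoptions(precision=4,suppress=True)
u=lambda P,f,o:(np.array(P)+.5)/f-.5+o
uv=u([(490,248),(526,505),(128,407),(379,132),(468,310),(487,447),(203,333),(219,473)],5,(290,150))
L=np.array([(80,-105,120),(-80,-105,120),(0,140,152),(135,0,266),(45,-87,112),(-45,-87,112),(45,84,112),(-45,84,112)])/1e3
p,r=fit("top",L,uv,[.5,-.2,0]);print("bath",p,np.degrees(p[2]));print(r)
g=u((401,186),5,(290,150));G=inv("top",g,.313);h=w(p,[(.135,0,.313)])[0]
d=G-h;print(G,h,np.linalg.norm(d),"angle cw",np.degrees(np.pi+p[2]-np.arctan2(d[1],d[0])))
# colour centroids of yellow in both views
for n in("scene","top"):
    a=capture(n);m=cv2.inRange(cv2.cvtColor(a,cv2.COLOR_RGB2HSV),(24,190,120),(34,255,255))
    k,l,st,c=cv2.connectedComponentsWithStats(m)
    print(n,[(c[i].round(1).tolist(),st[i].tolist()) for i in range(1,k) if st[i,4]>15],proj(n,w(p,[(.089,0,.293),(.135,0,.266),(.0,.14,.152)])))
E
```

```text
bath [ 0.4619 -0.2378  0.0795] 4.5527707175180625
[[-0.3329  0.506 ]
 [ 0.44   -0.4316]
 [ 0.7893 -0.1555]
 [ 0.5509 -0.3846]
 [-0.6625 -0.2417]
 [-0.0973  0.575 ]
 [-0.5729 -0.0705]
 [-0.1406  0.333 ]]
[ 0.555  -0.2207  0.313 ] [ 0.5965 -0.2271  0.313 ] 0.0420262235606401 angle cw 13.338803416793864
scene [([153.0, 160.1], [149, 153, 9, 16, 105])] [[149.0953 160.3534]
 [148.9513 175.4374]
 [199.051  181.9385]]
top [] [[371.3198 189.7323]
 [365.9509 175.6154]
 [315.9893 230.8445]]
```

```bash
python3 - <<'E'
from h import *
path([(.34,.45,.27),(.38,.31,.36),(.42,.17,.36),(.47,.03,.36),(.51,-.11,.36),(.55,-.22,.36)],184.6)
E
```

```text
[[[-0.0991,-0.0611,-0.0619,-0.0,-0.0,-0.0102,-1],[-0.1982,-0.1222,-0.1238,-0.0,-0.0,-0.0205,-1],[-0.2972,-0.1834,-0.1857,-0.0001,-0.0,-0.0307,-1],[-0.3963,-0.2445,-0.2476,-0.0001,-0.0,-0.041,-1],[-0.4954,-0.3056,-0.3095,-0.0001,-0.0,-0.0512,-1],[-0.5945,-0.3667,-0.3713,-0.0001,-0.0001,-0.0615,-1],[-0.6936,-0.4278,-0.4332,-0.0001,-0.0001,-0.0717,-1],[-0.7926,-0.4889,-0.4951,-0.0002,-0.0001,-0.082,-1],[-0.7926,-0.4889,-0.4951,-0.0002,-0.0001,-0.082,-1],[-0.7926,-0.4889,-0.4951,-0.0002,-0.0001,-0.082,-1]]]
[[[-0.0239,-0.119,-0.075,0.0,0.0,0.0,-1],[-0.0477,-0.2379,-0.15,0.0,0.0,0.0,-1],[-0.0716,-0.3569,-0.225,0.0,0.0,0.0,-1],[-0.0955,-0.4759,-0.3,0.0,0.0,0.0,-1],[-0.1193,-0.5948,-0.375,0.0,0.0,0.0,-1],[-0.1432,-0.7138,-0.45,0.0,0.0,0.0,-1],[-0.1671,-0.8327,-0.525,0.0,0.0,0.0,-1],[-0.191,-0.9517,-0.6,0.0,0.0,0.0,-1],[-0.191,-0.9517,-0.6,0.0,0.0,0.0,-1],[-0.191,-0.9517,-0.6,0.0,0.0,0.0,-1]]]
[[[-0.0239,-0.119,0.0,0.0,0.0,0.0,-1],[-0.0477,-0.2379,0.0,0.0,0.0,0.0,-1],[-0.0716,-0.3569,0.0,0.0,0.0,0.0,-1],[-0.0955,-0.4759,0.0,0.0,0.0,0.0,-1],[-0.1193,-0.5948,0.0,0.0,0.0,0.0,-1],[-0.1432,-0.713
[... 582 characters left out ...]
-0.0477,-0.2379,0.0,0.0,0.0,0.0,-1],[-0.0716,-0.3569,0.0,0.0,0.0,0.0,-1],[-0.0955,-0.4759,0.0,0.0,0.0,0.0,-1],[-0.1193,-0.5948,0.0,0.0,0.0,0.0,-1],[-0.1432,-0.7138,0.0,0.0,0.0,0.0,-1],[-0.1671,-0.8327,0.0,0.0,0.0,0.0,-1],[-0.191,-0.9517,0.0,0.0,0.0,0.0,-1],[-0.191,-0.9517,0.0,0.0,0.0,0.0,-1],[-0.191,-0.9517,0.0,0.0,0.0,0.0,-1]]]
[[[-0.0259,-0.094,0.0,0.0,0.0,0.0,-1],[-0.0517,-0.1881,0.0,0.0,0.0,0.0,-1],[-0.0776,-0.2821,0.0,0.0,0.0,0.0,-1],[-0.1035,-0.3762,0.0,0.0,0.0,0.0,-1],[-0.1294,-0.4702,0.0,0.0,0.0,0.0,-1],[-0.1552,-0.5643,0.0,0.0,0.0,0.0,-1],[-0.1811,-0.6583,0.0,0.0,0.0,0.0,-1],[-0.207,-0.7524,0.0,0.0,0.0,0.0,-1],[-0.207,-0.7524,0.0,0.0,0.0,0.0,-1],[-0.207,-0.7524,0.0,0.0,0.0,0.0,-1]]]
```

Emit:
{"name": "carry_out", "arguments": {"deltas": [[[-0.1, -0.06, -0.06, 0, 0, -0.01, -1], [-0.2, -0.12, -0.12, 0, 0, -0.02, -1], [-0.3, -0.18, -0.18, 0, 0, -0.03, -1], [-0.4, -0.24, -0.25, 0, 0, -0.04, -1], [-0.5, -0.3, -0.31, 0, 0, -0.05, -1], [-0.6, -0.37, -0.37, 0, 0, -0.06, -1], [-0.7, -0.43, -0.43, 0, 0, -0.07, -1], [-0.79, -0.49, -0.5, 0, 0, -0.082, -1], [-0.79, -0.49, -0.5, 0, 0, -0.082, -1], [-0.79, -0.49, -0.5, 0, 0, -0.082, -1]]]}}

```text
time_s: 1.08
position: [0.3402, 0.4502, 0.2717]
tcp_rot: [[-0.997, -0.077, 0.001], [-0.077, 0.997, 0.001], [-0.001, 0.001, -1.0]]
force: [-0.7, 0.9, -0.0]
opening: 1.001
grasp_force: 0.0
```

Emit:
{"name": "carry_out", "arguments": {"deltas": [[[-0.03, -0.12, -0.08, 0, 0, 0, -1], [-0.05, -0.24, -0.15, 0, 0, 0, -1], [-0.08, -0.36, -0.22, 0, 0, 0, -1], [-0.1, -0.48, -0.3, 0, 0, 0, -1], [-0.12, -0.6, -0.38, 0, 0, 0, -1], [-0.15, -0.72, -0.45, 0, 0, 0, -1], [-0.17, -0.84, -0.52, 0, 0, 0, -1], [-0.19, -0.95, -0.6, 0, 0, 0, -1], [-0.19, -0.95, -0.6, 0, 0, 0, -1], [-0.19, -0.95, -0.6, 0, 0, 0, -1]]]}}

```text
time_s: 1.92
position: [0.3795, 0.3111, 0.361]
tcp_rot: [[-0.997, -0.079, -0.0], [-0.079, 0.997, 0.001], [-0.0, 0.001, -1.0]]
force: [-0.7, 0.6, -0.2]
opening: 0.999
grasp_force: 0.0
```

Emit:
{"name": "carry_out", "arguments": {"deltas": [[[-0.02, -0.1, 0, 0, 0, 0, -1], [-0.04, -0.2, 0, 0, 0, 0, -1], [-0.07, -0.3, 0, 0, 0, 0, -1], [-0.09, -0.4, 0, 0, 0, 0, -1], [-0.11, -0.5, 0, 0, 0, 0, -1], [-0.13, -0.6, 0, 0, 0, 0, -1], [-0.15, -0.7, 0, 0, 0, 0, -1], [-0.18, -0.8, 0, 0, 0, 0, -1], [-0.21, -0.9, 0, 0, 0, 0, -1], [-0.21, -0.9, 0, 0, 0, 0, -1]]]}}

```text
time_s: 2.75
position: [0.4221, 0.1779, 0.3598]
tcp_rot: [[-0.997, -0.079, -0.002], [-0.079, 0.997, -0.001], [0.002, -0.001, -1.0]]
force: [0.3, 0.3, 0.1]
opening: 1.001
grasp_force: 0.0
```

Emit:
{"name": "carry_out", "arguments": {"deltas": [[[-0.02, -0.1, 0, 0, 0, 0, -1], [-0.04, -0.2, 0, 0, 0, 0, -1], [-0.07, -0.3, 0, 0, 0, 0, -1], [-0.09, -0.4, 0, 0, 0, 0, -1], [-0.11, -0.5, 0, 0, 0, 0, -1], [-0.13, -0.6, 0, 0, 0, 0, -1], [-0.15, -0.7, 0, 0, 0, 0, -1], [-0.18, -0.8, 0, 0, 0, 0, -1], [-0.21, -0.9, 0, 0, 0, 0, -1], [-0.21, -0.9, 0, 0, 0, 0, -1]]]}}

```text
time_s: 3.58
position: [0.465, 0.0461, 0.3601]
tcp_rot: [[-0.997, -0.079, -0.001], [-0.079, 0.997, 0.0], [0.001, 0.0, -1.0]]
force: [-0.0, 0.3, 0.1]
opening: 0.999
grasp_force: 0.0
```

Emit:
{"name": "carry_out", "arguments": {"deltas": [[[-0.02, -0.1, 0, 0, 0, 0, -1], [-0.04, -0.2, 0, 0, 0, 0, -1], [-0.07, -0.3, 0, 0, 0, 0, -1], [-0.09, -0.4, 0, 0, 0, 0, -1], [-0.11, -0.5, 0, 0, 0, 0, -1], [-0.13, -0.6, 0, 0, 0, 0, -1], [-0.15, -0.7, 0, 0, 0, 0, -1], [-0.18, -0.8, 0, 0, 0, 0, -1], [-0.21, -0.9, 0, 0, 0, 0, -1], [-0.21, -0.9, 0, 0, 0, 0, -1]]]}}

```text
time_s: 4.42
position: [0.5078, -0.0873, 0.3605]
tcp_rot: [[-0.997, -0.079, 0.0], [-0.079, 0.997, -0.001], [-0.0, -0.001, -1.0]]
force: [-0.3, -0.4, -0.2]
opening: 1.001
grasp_force: 0.0
```

Emit:
{"name": "carry_out", "arguments": {"deltas": [[[-0.02, -0.1, 0, 0, 0, 0, -1], [-0.04, -0.2, 0, 0, 0, 0, -1], [-0.07, -0.3, 0, 0, 0, 0, -1], [-0.09, -0.4, 0, 0, 0, 0, -1], [-0.11, -0.5, 0, 0, 0, 0, -1], [-0.13, -0.6, 0, 0, 0, 0, -1], [-0.15, -0.7, 0, 0, 0, 0, -1], [-0.18, -0.8, 0, 0, 0, 0, -1], [-0.21, -0.9, 0, 0, 0, 0, -1], [-0.21, -0.92, 0, 0, 0, 0, -1]]]}}

```text
time_s: 5.25
position: [0.5499, -0.2238, 0.3607]
tcp_rot: [[-0.997, -0.078, 0.001], [-0.078, 0.997, -0.001], [-0.0, -0.001, -1.0]]
force: [0.3, -1.5, -0.1]
opening: 1.0
grasp_force: 0.0
```

Emit:
{"name": "carry_out", "arguments": {"deltas": [[[0, 0.02, 0.08, 0, 0, 0, -1], [0, 0.02, 0.16, 0, 0, 0, -1], [0, 0.02, 0.24, 0, 0, 0, -1], [0, 0.02, 0.32, 0, 0, 0, -1], [0, 0.02, 0.4, 0, 0, 0, -1], [0, 0.02, 0.46, 0, 0, 0, -1], [0, 0.02, 0.51, 0, 0, 0, -1], [0, 0.02, 0.55, 0, 0, 0, -1], [0, 0.02, 0.55, 0, 0, 0, -1], [0, 0.02, 0.55, 0, 0, 0, -1]]]}}

```text
time_s: 6.08
position: [0.5487, -0.2176, 0.2787]
tcp_rot: [[-0.997, -0.08, -0.0], [-0.08, 0.997, 0.0], [0.0, 0.0, -1.0]]
force: [0.0, 0.6, 0.6]
opening: 0.999
grasp_force: 0.0
```

Emit:
{"name": "carry_out", "arguments": {"deltas": [[[0, 0, 0, 0, 0, 0, -0.5], [0, 0, 0, 0, 0, 0, 0], [0, 0, 0, 0, 0, 0, 0.2], [0, 0, 0, 0, 0, 0, 0.4], [0, 0, 0, 0, 0, 0, 0.6], [0, 0, 0, 0, 0, 0, 0.8], [0, 0, 0, 0, 0, 0, 1], [0, 0, 0, 0, 0, 0, 1], [0, 0, 0, 0, 0, 0, 1], [0, 0, 0, 0, 0, 0, 1]]]}}

```text
time_s: 6.92
position: [0.5486, -0.2176, 0.2786]
tcp_rot: [[-0.997, -0.08, -0.0], [-0.08, 0.997, 0.0], [0.0, 0.0, -1.0]]
force: [-1.2, 0.7, 0.2]
opening: 0.324
grasp_force: 0.0
```

```bash
python3 - <<'E'
from rig import capture,telemetry
import cv2,numpy as np
a=capture("scene")[130:260,110:240,::-1];b=capture("top")[140:270,290:420,::-1]
cv2.imwrite("pics/crank.png",cv2.resize(np.hstack([a,b]),(800,400),interpolation=cv2.INTER_CUBIC))
s=telemetry.read_state();print(s["opening"],s["grasp_force"],s["position"],s["force"])
E
```

```text
0.23116920077071115 3.731488531266548 [ 0.54880229 -0.21895041  0.27874849] [-0.23371336 -3.671527   -1.22346827]
```

View pics/crank.png

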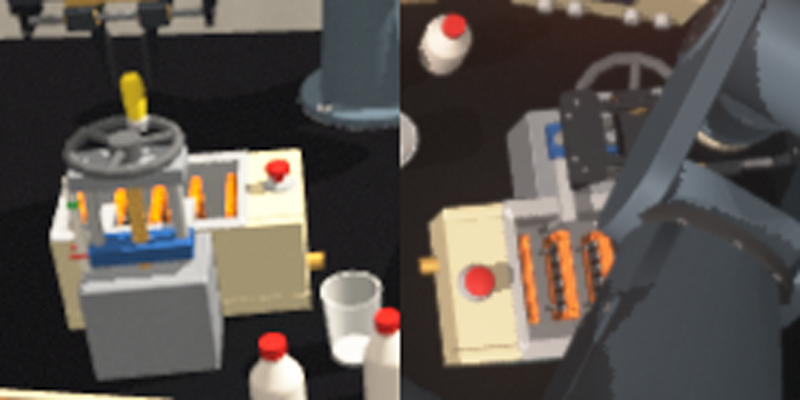

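The fingers straddle the yellow handle (left panel about 133,95) and were still closing. The pointer is at about (78,258) and the green band at (72,207). I'll let the grip finish.

Emit:
{"name": "carry_out", "arguments": {"deltas": [[[0, 0, 0, 0, 0, 0, 1], [0, 0, 0, 0, 0, 0, 1], [0, 0, 0, 0, 0, 0, 1], [0, 0, 0, 0, 0, 0, 1], [0, 0, 0, 0, 0, 0, 1], [0, 0, 0, 0, 0, 0, 1], [0, 0, 0, 0, 0, 0, 1], [0, 0, 0, 0, 0, 0, 1], [0, 0, 0, 0, 0, 0, 1], [0, 0, 0, 0, 0, 0, 1]]]}}

```text
time_s: 7.85
position: [0.5489, -0.2177, 0.2787]
tcp_rot: [[-0.997, -0.08, 0.001], [-0.08, 0.997, -0.0], [-0.001, -0.0, -1.0]]
force: [2.1, -4.6, -1.3]
opening: 0.215
grasp_force: 30.0
```

Emit:
{"name": "carry_out", "arguments": {"deltas": [[[-0.012, 0.038, 0, 0, 0, 0, 1], [-0.03, 0.074, 0, 0, 0, 0, 1], [-0.053, 0.11, 0, 0, 0, 0, 1], [-0.079, 0.14, 0, 0, 0, 0, 1], [-0.109, 0.166, 0, 0, 0, 0, 1], [-0.142, 0.189, 0, 0, 0, 0, 1], [-0.178, 0.207, 0, 0, 0, 0, 1], [-0.218, 0.22, 0, 0, 0, 0, 1], [-0.257, 0.228, 0, 0, 0, 0, 1], [-0.297, 0.231, 0, 0, 0, 0, 1]]]}}

```text
time_s: 8.68
position: [0.5883, -0.1798, 0.2786]
tcp_rot: [[-0.997, -0.08, -0.005], [-0.08, 0.997, -0.001], [0.005, -0.001, -1.0]]
force: [-1.5, -5.3, 0.3]
opening: 0.235
grasp_force: 2.9
```

Emit:
{"name": "carry_out", "arguments": {"deltas": [[[-0.095, -0.015, 0, 0, 0, 0, 1], [-0.18, -0.059, 0, 0, 0, 0, 1], [-0.248, -0.126, 0, 0, 0, 0, 1], [-0.292, -0.212, 0, 0, 0, 0, 1], [-0.307, -0.307, 0, 0, 0, 0, 1], [-0.292, -0.401, 0, 0, 0, 0, 1], [-0.248, -0.487, 0, 0, 0, 0, 1], [-0.18, -0.555, 0, 0, 0, 0, 1], [-0.095, -0.598, 0, 0, 0, 0, 1], [0, -0.613, 0, 0, 0, 0, 1]]]}}

```text
time_s: 9.52
position: [0.5956, -0.2726, 0.2785]
tcp_rot: [[-0.997, -0.079, -0.001], [-0.079, 0.997, 0.0], [0.001, 0.0, -1.0]]
force: [0.0, -0.5, 0.0]
opening: 0.003
grasp_force: 0.0
```

```bash
cat > snap.py <<'E'
import sys,cv2,numpy as np
from rig import capture
a=capture("scene")[130:260,110:240,::-1];b=capture("top")[140:270,290:420,::-1]
cv2.imwrite(sys.argv[1],cv2.resize(np.hstack([a,b]),(800,400),interpolation=cv2.INTER_CUBIC))
E
python3 snap.py pics/crank2.png
```

```text
(no output)
```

View pics/crank2.png

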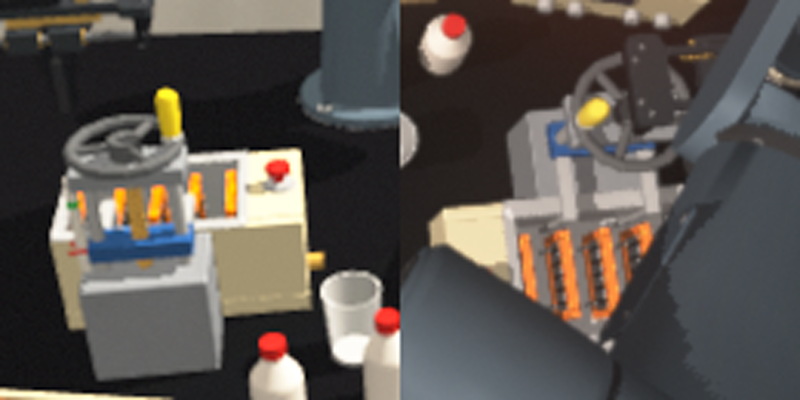

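The grip slackened and slipped: the handle stayed at bath +y (top panel about 595,112) and the fingers went on empty. I'll measure the handle and re-grip.

```bash
python3 - <<'E'
from h import *
from rig import capture
import cv2
np.set_printoptions(precision=4,suppress=True)
for n in("scene","top"):
    a=capture(n);m=cv2.inRange(cv2.cvtColor(a,cv2.COLOR_RGB2HSV),(22,150,100),(34,255,255))
    k,l,st,c=cv2.connectedComponentsWithStats(m)
    print(n,[(c[i].round(1).tolist(),st[i].tolist(),inv(n,c[i],.292)) for i in range(1,k) if st[i,4]>15])
print(telemetry.read_state()["position"])
E
```

```text
scene [([164.3, 165.7], [160, 158, 9, 16, 112], array([ 0.5868, -0.1795,  0.292 ])), ([184.5, 191.8], [184, 186, 2, 12, 22], array([ 0.7376, -0.1042,  0.292 ])), ([127.4, 269.1], [94, 265, 66, 10, 418], array([ 1.0243, -0.1886,  0.292 ])), ([119.9, 284.5], [81, 275, 77, 20, 1137], array([ 1.0658, -0.1933,  0.292 ]))]
top [([352.5, 176.0], [348, 172, 10, 9, 63], array([ 0.5899, -0.1816,  0.292 ]))]
[ 0.5968 -0.2713  0.2792]
```

Emit:
{"name": "carry_out", "arguments": {"deltas": [[[0, 0, -0.1, 0, 0, 0, 1], [0, 0, -0.2, 0, 0, 0, 0.5], [0, 0, -0.3, 0, 0, 0, -1], [0, 0, -0.4, 0, 0, 0, -1], [0, 0, -0.5, 0, 0, 0, -1], [0.01, 0.12, -0.5, 0, 0, 0, -1], [0.01, 0.25, -0.5, 0, 0, 0, -1], [0.01, 0.38, -0.5, 0, 0, 0, -1], [0.01, 0.5, -0.5, 0, 0, 0, -1], [0.01, 0.61, -0.5, 0, 0, 0, -1]]]}}

```text
time_s: 10.55
position: [0.5884, -0.1774, 0.3532]
tcp_rot: [[-0.997, -0.082, -0.001], [-0.082, 0.997, 0.001], [0.001, 0.001, -1.0]]
force: [0.7, 0.4, -1.2]
opening: 0.606
grasp_force: 0.0
```

Emit:
{"name": "carry_out", "arguments": {"deltas": [[[0, 0, 0, 0, 0, 0, -1], [0, 0, 0, 0, 0, 0, -1], [0, 0, 0, 0, 0, 0, -1], [0, 0, 0.08, 0, 0, 0, -1], [0, 0, 0.16, 0, 0, 0, -1], [0, 0, 0.24, 0, 0, 0, -1], [0, 0, 0.32, 0, 0, 0, -1], [0, 0, 0.4, 0, 0, 0, -1], [0, 0, 0.46, 0, 0, 0, -1], [0, 0, 0.51, 0, 0, 0, -1]]]}}

```text
time_s: 11.38
position: [0.5886, -0.1809, 0.276]
tcp_rot: [[-0.997, -0.079, -0.001], [-0.079, 0.997, 0.0], [0.001, 0.0, -1.0]]
force: [-0.3, -1.0, 0.1]
opening: 1.001
grasp_force: 0.0
```

Emit:
{"name": "carry_out", "arguments": {"deltas": [[[0, 0, 0, 0, 0, 0, 0], [0, 0, 0, 0, 0, 0, 0.5], [0, 0, 0, 0, 0, 0, 1], [0, 0, 0, 0, 0, 0, 1], [0, 0, 0, 0, 0, 0, 1], [0, 0, 0, 0, 0, 0, 1], [0, 0, 0, 0, 0, 0, 1], [0, 0, 0, 0, 0, 0, 1], [0, 0, 0, 0, 0, 0, 1], [0, 0, 0, 0, 0, 0, 1]]]}}

```text
time_s: 12.22
position: [0.5887, -0.18, 0.2772]
tcp_rot: [[-0.997, -0.08, 0.0], [-0.08, 0.997, -0.0], [-0.0, -0.0, -1.0]]
force: [-0.7, 0.2, 0.5]
opening: 0.326
grasp_force: 0.0
```

Emit:
{"name": "carry_out", "arguments": {"deltas": [[[0, 0, 0, 0, 0, 0, 1], [0, 0, 0, 0, 0, 0, 1], [0, 0, 0, 0, 0, 0, 1], [0, 0, 0, 0, 0, 0, 1], [0, 0, 0, 0, 0, 0, 1], [0, 0, 0, 0, 0, 0, 1], [0, 0, 0, 0, 0, 0, 1], [0, 0, 0, 0, 0, 0, 1], [0, 0, 0, 0, 0, 0, 1], [0, 0, 0, 0, 0, 0, 1]]]}}

```text
time_s: 13.05
position: [0.5887, -0.1802, 0.2772]
tcp_rot: [[-0.997, -0.08, 0.0], [-0.08, 0.997, -0.0], [0.0, -0.0, -1.0]]
force: [-0.3, -0.4, -0.3]
opening: 0.218
grasp_force: 30.0
```

Emit:
{"name": "carry_out", "arguments": {"deltas": [[[-0.051, 0.001, 0, 0, 0, 0, 1], [-0.102, -0.007, 0, 0, 0, 0, 1], [-0.15, -0.023, 0, 0, 0, 0, 1], [-0.196, -0.046, 0, 0, 0, 0, 1], [-0.236, -0.077, 0, 0, 0, 0, 1], [-0.272, -0.115, 0, 0, 0, 0, 1], [-0.3, -0.158, 0, 0, 0, 0, 1], [-0.321, -0.204, 0, 0, 0, 0, 1], [-0.333, -0.254, 0, 0, 0, 0, 1], [-0.338, -0.305, 0, 0, 0, 0, 1]]]}}

```text
time_s: 13.88
position: [0.6424, -0.2196, 0.2771]
tcp_rot: [[-0.997, -0.081, -0.003], [-0.081, 0.997, 0.005], [0.003, 0.005, -1.0]]
force: [-5.6, 3.1, 4.4]
opening: 0.217
grasp_force: 30.0
```

Emit:
{"name": "carry_out", "arguments": {"deltas": [[[0.015, -0.095, 0, 0, 0, 0, 1], [0.059, -0.18, 0, 0, 0, 0, 1], [0.126, -0.248, 0, 0, 0, 0, 1], [0.212, -0.292, 0, 0, 0, 0, 1], [0.307, -0.307, 0, 0, 0, 0, 1], [0.401, -0.292, 0, 0, 0, 0, 1], [0.487, -0.248, 0, 0, 0, 0, 1], [0.555, -0.18, 0, 0, 0, 0, 1], [0.598, -0.095, 0, 0, 0, 0, 1], [0.613, 0, 0, 0, 0, 0, 1]]]}}

```text
time_s: 14.72
position: [0.5512, -0.2324, 0.2772]
tcp_rot: [[-0.997, -0.079, 0.0], [-0.079, 0.997, -0.006], [0.0, -0.006, -1.0]]
force: [-1.6, -5.5, -1.0]
opening: 0.219
grasp_force: 30.0
```

Smooth, with low forces. I'll go on in half turns.

Emit:
{"name": "carry_out", "arguments": {"deltas": [[[-0.015, 0.095, 0, 0, 0, 0, 1], [-0.059, 0.18, 0, 0, 0, 0, 1], [-0.126, 0.248, 0, 0, 0, 0, 1], [-0.212, 0.292, 0, 0, 0, 0, 1], [-0.307, 0.307, 0, 0, 0, 0, 1], [-0.401, 0.292, 0, 0, 0, 0, 1], [-0.487, 0.248, 0, 0, 0, 0, 1], [-0.555, 0.18, 0, 0, 0, 0, 1], [-0.598, 0.095, 0, 0, 0, 0, 1], [-0.613, 0, 0, 0, 0, 0, 1]]]}}

```text
time_s: 15.55
position: [0.6425, -0.2195, 0.2771]
tcp_rot: [[-0.997, -0.082, -0.004], [-0.082, 0.997, 0.005], [0.004, 0.005, -1.0]]
force: [-7.5, 3.6, 4.9]
opening: 0.217
grasp_force: 30.0
```

Emit:
{"name": "carry_out", "arguments": {"deltas": [[[0.015, -0.095, 0, 0, 0, 0, 1], [0.059, -0.18, 0, 0, 0, 0, 1], [0.126, -0.248, 0, 0, 0, 0, 1], [0.212, -0.292, 0, 0, 0, 0, 1], [0.307, -0.307, 0, 0, 0, 0, 1], [0.401, -0.292, 0, 0, 0, 0, 1], [0.487, -0.248, 0, 0, 0, 0, 1], [0.555, -0.18, 0, 0, 0, 0, 1], [0.598, -0.095, 0, 0, 0, 0, 1], [0.613, 0, 0, 0, 0, 0, 1]]]}}

```text
time_s: 16.38
position: [0.5512, -0.2324, 0.2772]
tcp_rot: [[-0.997, -0.079, 0.0], [-0.079, 0.997, -0.006], [0.0, -0.006, -1.0]]
force: [-2.1, -5.2, -1.0]
opening: 0.221
grasp_force: 30.0
```

Emit:
{"name": "carry_out", "arguments": {"deltas": [[[-0.015, 0.095, 0, 0, 0, 0, 1], [-0.059, 0.18, 0, 0, 0, 0, 1], [-0.126, 0.248, 0, 0, 0, 0, 1], [-0.212, 0.292, 0, 0, 0, 0, 1], [-0.307, 0.307, 0, 0, 0, 0, 1], [-0.401, 0.292, 0, 0, 0, 0, 1], [-0.487, 0.248, 0, 0, 0, 0, 1], [-0.555, 0.18, 0, 0, 0, 0, 1], [-0.598, 0.095, 0, 0, 0, 0, 1], [-0.613, 0, 0, 0, 0, 0, 1]]]}}

```text
time_s: 17.22
position: [0.6425, -0.2195, 0.2771]
tcp_rot: [[-0.997, -0.082, -0.004], [-0.082, 0.997, 0.005], [0.004, 0.005, -1.0]]
force: [-7.5, 4.8, 5.1]
opening: 0.221
grasp_force: 30.0
```

Emit:
{"name": "carry_out", "arguments": {"deltas": [[[0, 0, 0, 0, 0, 0, 1], [0, 0, 0, 0, 0, 0, 1], [0, 0, 0, 0, 0, 0, 0.5], [0, 0, 0, 0, 0, 0, 0], [0, 0, 0, 0, 0, 0, -0.5], [0, 0, 0, 0, 0, 0, -1], [0, 0, 0, 0, 0, 0, -1], [0, 0, 0, 0, 0, 0, -1], [0, 0, 0, 0, 0, 0, -1], [0, 0, 0, 0, 0, 0, -1]]]}}

```text
time_s: 18.05
position: [0.6431, -0.2214, 0.2771]
tcp_rot: [[-0.997, -0.081, 0.0], [-0.081, 0.997, 0.0], [-0.0, 0.0, -1.0]]
force: [-0.1, 0.3, -0.4]
opening: 0.696
grasp_force: 0.0
```

Emit:
{"name": "carry_out", "arguments": {"deltas": [[[0, 0, 0, 0, 0, 0, -1], [0, 0, -0.06, 0, 0, 0, -1], [0, 0, -0.12, 0, 0, 0, -1], [0, 0, -0.18, 0, 0, 0, -1], [0, 0, -0.24, 0, 0, 0, -1], [0, 0, -0.32, 0, 0, 0, -1], [0, 0, -0.4, 0, 0, 0, -1], [0, 0, -0.48, 0, 0, 0, -1], [0, 0, -0.56, 0, 0, 0, -1], [0, 0, -0.6, 0, 0, 0, -1]]]}}

```text
time_s: 18.88
position: [0.6437, -0.222, 0.3704]
tcp_rot: [[-0.997, -0.08, 0.004], [-0.08, 0.997, -0.002], [-0.004, -0.002, -1.0]]
force: [0.4, 0.4, 0.7]
opening: 1.002
grasp_force: 0.0
```

```bash
python3 snap.py pics/crank3.png
```

```text
(no output)
```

View pics/crank3.png

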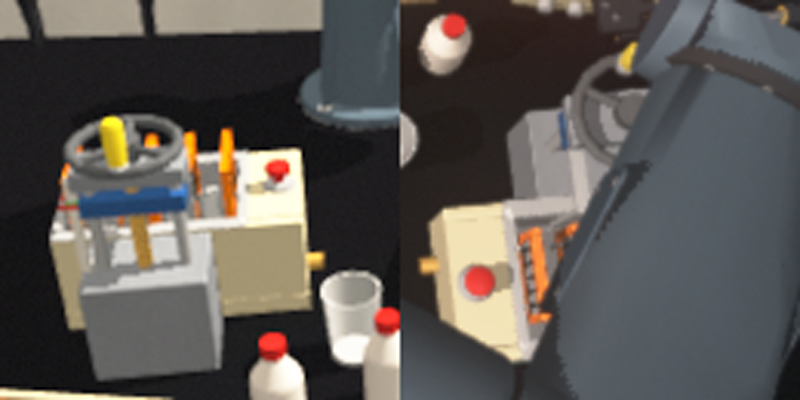

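The pointer (left panel about 68,205) is level with the green band and the handle stands at +x, so the basket is up. Next is the drain knob.

Emit:
{"name": "carry_out", "arguments": {"deltas": [[[0.1, 0.06, 0, 0, 0, 0, 1], [0.2, 0.12, 0, 0, 0, 0, 1], [0.3, 0.18, 0, 0, 0, 0, 1], [0.4, 0.24, 0, 0, 0, 0, 1], [0.5, 0.32, 0, 0, 0, 0, 1], [0.6, 0.4, 0, 0, 0, 0, 1], [0.7, 0.5, 0, 0, 0, 0, 1], [0.8, 0.6, 0, 0, 0, 0, 1], [0.9, 0.7, 0, 0, 0, 0, 1], [0.95, 0.75, 0, 0, 0, 0, 1]]]}}

```text
time_s: 19.82
position: [0.4896, -0.1191, 0.3668]
tcp_rot: [[-0.997, -0.081, -0.002], [-0.081, 0.997, 0.001], [0.002, 0.001, -1.0]]
force: [0.9, -0.7, -0.9]
opening: 0.325
grasp_force: 0.0
```

Emit:
{"name": "carry_out", "arguments": {"deltas": [[[0.1, 0.06, 0.05, 0, 0, 0, 1], [0.18, 0.12, 0.15, 0, 0, 0, 1], [0.265, 0.19, 0.25, 0, 0, 0, 1], [0.265, 0.19, 0.35, 0, 0, 0, 1], [0.265, 0.19, 0.45, 0, 0, 0, 1], [0.265, 0.19, 0.55, 0, 0, 0, 1], [0.265, 0.19, 0.65, 0, 0, 0, 1], [0.265, 0.19, 0.75, 0, 0, 0, 1], [0.265, 0.19, 0.8, 0, 0, 0, 1], [0.265, 0.19, 0.8, 0, 0, 0, 1]]]}}

```text
time_s: 20.65
position: [0.4489, -0.0953, 0.2454]
tcp_rot: [[-0.997, -0.08, -0.004], [-0.08, 0.997, 0.002], [0.004, 0.002, -1.0]]
force: [-1.1, -0.3, 0.1]
opening: 0.008
grasp_force: 0.0
```

Emit:
{"name": "carry_out", "arguments": {"deltas": [[[0, 0, 0.1, 0, 0, 0, 1], [0, 0, 0.2, 0, 0, 0, 1], [0, 0, 0.3, 0, 0, 0, 1], [0, 0, 0.4, 0, 0, 0, 1], [0, 0, 0.5, 0, 0, 0, 1], [0, 0, 0.58, 0, 0, 0, 1], [0, 0, 0.62, 0, 0, 0, 1], [0, 0, 0.66, 0, 0, 0, 1], [0, 0, 0.69, 0, 0, 0, 1], [0, 0, 0.71, 0, 0, 0, 1]]]}}

```text
time_s: 21.48
position: [0.4505, -0.096, 0.1407]
tcp_rot: [[-0.997, -0.08, 0.001], [-0.08, 0.997, -0.0], [-0.001, -0.001, -1.0]]
force: [0.6, 0.1, 0.7]
opening: 0.003
grasp_force: 0.0
```

Emit:
{"name": "carry_out", "arguments": {"deltas": [[[0, 0, 0, 0, 0, 0, 1], [0, 0, 0, 0, 0, 0, 1], [0, 0, 0, 0, 0, 0, 1], [0, 0, 0, 0, 0, 0, 1], [0, 0, 0, 0, 0, 0, 1], [0, 0, 0, 0, 0, 0, 1], [0, 0, 0, 0, 0, 0, 1], [0, 0, 0, 0, 0, 0, 1], [0, 0, 0, 0, 0, 0, 1], [0, 0, 0, 0, 0, 0, 1]]]}}

```text
time_s: 22.32
position: [0.4499, -0.0957, 0.1406]
tcp_rot: [[-0.997, -0.08, -0.0], [-0.08, 0.997, 0.0], [0.0, 0.0, -1.0]]
force: [-0.1, -0.1, -0.1]
opening: 0.002
grasp_force: 0.0
```

Emit:
{"name": "carry_out", "arguments": {"deltas": [[[0, 0, 0.005, 0, 0, 0, 1], [0, 0, 0.01, 0, 0, 0, 1], [0, 0, 0.015, 0, 0, 0, 1], [0, 0, 0.02, 0, 0, 0, 1], [0, 0, 0.02, 0, 0, 0, 1], [0, 0, 0.02, 0, 0, 0, 1], [0, 0, 0.02, 0, 0, 0, 1], [0, 0, 0.02, 0, 0, 0, 1], [0, 0, 0.02, 0, 0, 0, 1], [0, 0, 0.02, 0, 0, 0, 1]]]}}

```text
time_s: 23.15
position: [0.4499, -0.0957, 0.1377]
tcp_rot: [[-0.997, -0.08, -0.0], [-0.08, 0.997, -0.0], [0.0, -0.0, -1.0]]
force: [-0.2, 0.4, -0.6]
opening: 0.007
grasp_force: 0.0
```

```bash
python3 snap.py pics/drain.png
```

```text
(no output)
```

View pics/drain.png

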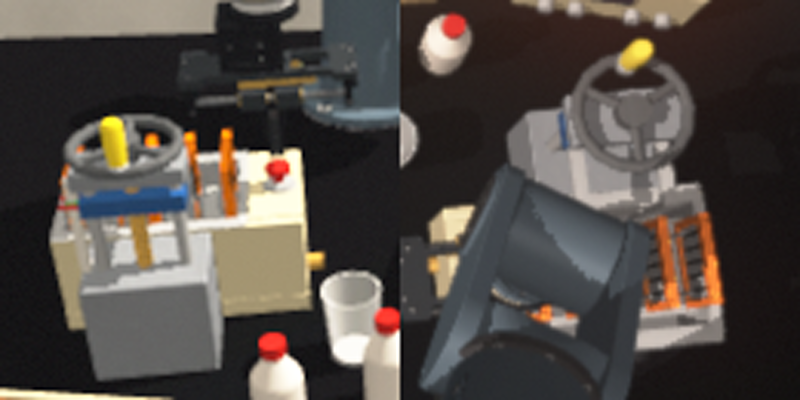

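The fingers seem to have gone down behind the knob (left panel: knob at 278,168, still up; finger at 278,130). I'll lift clear and measure the knob in both views.

Emit:
{"name": "carry_out", "arguments": {"deltas": [[[0, 0, -0.06, 0, 0, 0, 1], [0, 0, -0.12, 0, 0, 0, 1], [0, 0, -0.18, 0, 0, 0, 1], [0, 0, -0.24, 0, 0, 0, 1], [0, 0, -0.3, 0, 0, 0, 1], [0, 0, -0.36, 0, 0, 0, 1], [0, 0, -0.42, 0, 0, 0, 1], [0, 0, -0.48, 0, 0, 0, 1], [0, 0, -0.5, 0, 0, 0, 1], [0, 0, -0.5, 0, 0, 0, 1]]]}}

```text
time_s: 24.08
position: [0.4506, -0.096, 0.2137]
tcp_rot: [[-0.997, -0.08, 0.002], [-0.08, 0.997, -0.001], [-0.002, -0.001, -1.0]]
force: [-0.3, -0.0, 0.5]
opening: 0.007
grasp_force: 0.0
```

```bash
python3 - <<'E'
from h import *
from rig import capture
import cv2
np.set_printoptions(precision=4,suppress=True)
def red(a,box):
    h=cv2.cvtColor(a,cv2.COLOR_RGB2HSV);m=cv2.inRange(h,(0,190,90),(6,255,255))|cv2.inRange(h,(174,190,90),(180,255,255))
    k,l,st,c=cv2.connectedComponentsWithStats(m)
    return [(c[i],st[i].tolist()) for i in range(1,k) if st[i,4]>8 and box[0]<c[i][0]<box[1] and box[2]<c[i][1]<box[3]]
T=cv2.imread("pics/top.png")[:,:,::-1].copy();S0=cv2.cvtColor(cv2.resize(cv2.imread("pics/scene0.png"),(512,384),interpolation=cv2.INTER_AREA),cv2.COLOR_BGR2RGB)
for c,s in red(T,(300,330,215,250)):print("top0",c,s,inv("top",c,.152),inv("top",c,.140))
for nm,a in(("scene0",S0),("scene",capture("scene"))):
    for c,s in red(a,(185,215,170,200)):print(nm,c,s,inv("scene",c,.148),inv("scene",c,.136))
    for c,s in red(a,(120,150,185,230)):print(" pointer",c,s)
s=telemetry.read_state();print(s["position"])
E
```

```text
top0 [315.8667 230.    ] [312, 228, 8, 6, 30] [ 0.4534 -0.098   0.152 ] [ 0.4543 -0.1     0.14  ]
scene0 [199.96 184.64] [197, 183, 7, 5, 25] [ 0.4627 -0.0946  0.148 ] [ 0.4426 -0.097   0.136 ]
scene [199.8571 184.6071] [197, 182, 7, 7, 28] [ 0.4625 -0.095   0.148 ] [ 0.4424 -0.0974  0.136 ]
[ 0.4501 -0.0958  0.2131]
```

```bash
python3 - <<'E'
from h import *
from rig import capture
import cv2
c=lambda P:((proj("scene",P)-(110,130)+.5)*3.077-.5).round(1).tolist()
print("tcp when down",c([.4499,-.0957,.1377]),"now",c([.4501,-.0958,.2131]))
print("knob top pred up/down",c([[.4534,-.098,.152],[.4534,-.098,.14]]))
print("grip handle now",c([.6431,-.2214,.313]),"band",c([.6,-.29,.2]))
a=capture("scene")[130:230,150:250,::-1];b=capture("top")[190:290,260:360,::-1]
cv2.imwrite("pics/dr2.png",cv2.resize(np.hstack([a,b]),(800,400),interpolation=cv2.INTER_CUBIC))
E
```

```text
tcp when down [[278.4, 171.1]] now [[272.6, 113.0]]
knob top pred up/down [[275.1, 162.0], [276.0, 171.1]]
grip handle now [[109.8, 121.3]] band [[66.8, 202.1]]
```

View pics/dr2.png

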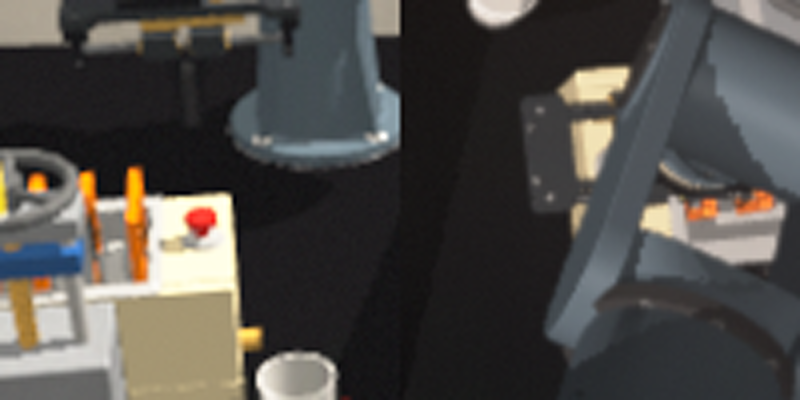

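Going by the image, the closed fingertips end higher than expected (tip at about 193,123 in the crop). The knob (200,222) is untouched, which agrees with the zero force. I'll press lower in small steps and watch the force.

Emit:
{"name": "carry_out", "arguments": {"deltas": [[[-0.02, -0.01, 0.08, 0, 0, 0, 1], [-0.02, -0.01, 0.16, 0, 0, 0, 1], [-0.02, -0.01, 0.24, 0, 0, 0, 1], [-0.02, -0.01, 0.32, 0, 0, 0, 1], [-0.02, -0.01, 0.4, 0, 0, 0, 1], [-0.02, -0.01, 0.46, 0, 0, 0, 1], [-0.02, -0.01, 0.5, 0, 0, 0, 1], [-0.02, -0.01, 0.51, 0, 0, 0, 1], [-0.02, -0.01, 0.52, 0, 0, 0, 1], [-0.02, -0.01, 0.53, 0, 0, 0, 1]]]}}

```text
time_s: 25.07
position: [0.4534, -0.0971, 0.1333]
tcp_rot: [[-0.997, -0.08, 0.001], [-0.08, 0.997, -0.0], [-0.001, -0.0, -1.0]]
force: [-0.9, -0.2, -0.5]
opening: 0.005
grasp_force: 0.0
```

Emit:
{"name": "carry_out", "arguments": {"deltas": [[[0, 0, 0.005, 0, 0, 0, 1], [0, 0, 0.01, 0, 0, 0, 1], [0, 0, 0.015, 0, 0, 0, 1], [0, 0, 0.02, 0, 0, 0, 1], [0, 0, 0.025, 0, 0, 0, 1], [0, 0, 0.03, 0, 0, 0, 1], [0, 0, 0.03, 0, 0, 0, 1], [0, 0, 0.03, 0, 0, 0, 1], [0, 0, 0.03, 0, 0, 0, 1], [0, 0, 0.03, 0, 0, 0, 1]]]}}

```text
time_s: 25.9
position: [0.4531, -0.097, 0.1287]
tcp_rot: [[-0.997, -0.08, 0.0], [-0.08, 0.997, -0.0], [-0.0, -0.0, -1.0]]
force: [-0.1, 0.3, -0.2]
opening: 0.002
grasp_force: 0.0
```

```bash
cat > asc.py <<'E'
from rig import capture
import cv2,sys
a=capture("scene")[165:195,188:213];h=cv2.cvtColor(a,cv2.COLOR_RGB2HSV)
for r in range(30):
    print(165+r,''.join('R' if (H<8 or H>172) and S>150 and V>60 else ('#' if V<60 else ('y' if 15<H<35 and S>50 else '.')) for H,S,V in h[r].tolist()))
E
python3 asc.py
```

```text
165 ########..yy#######yy....
166 y##################yy....
167 ######################...
168 #######################..
169 #########################
170 #########################
171 #########################
172 #########################
173 #########################
174 #########################
175 #########################
176 #########################
177 #########################
178 #..###########yyyyyy#####
179 ...yyyyyyy####yy...y#####
180 ........yy####y....y#####
181 ........yy####.....y#####
182 ........y.####Ry...yy####
183 .........RRRRRRRy..yy####
184 .......y.RRRRRRRy..yy####
185 .......y.RRRRRRRy..yy####
186 ........yRRRRRR.y..yy####
187 ........y..RRR.....yy####
188 ........y...R.......y####
189 ...yyyyy............y####
190 ...yyyyy............y####
191 ...yyyyy............y####
192 ...yyyyyyyy.........y####
193 ...yyyyy............y####
194 ...yy...............yy###
```

Emit:
{"name": "carry_out", "arguments": {"deltas": [[[0, 0, 0.01, 0, 0, 0, 1], [0, 0, 0.015, 0, 0, 0, 1], [0, 0, 0.02, 0, 0, 0, 1], [0, 0, 0.025, 0, 0, 0, 1], [0, 0, 0.03, 0, 0, 0, 1], [0, 0, 0.035, 0, 0, 0, 1], [0, 0, 0.04, 0, 0, 0, 1], [0, 0, 0.04, 0, 0, 0, 1], [0, 0, 0.04, 0, 0, 0, 1], [0, 0, 0.04, 0, 0, 0, 1]]]}}

```text
time_s: 26.78
position: [0.4531, -0.0969, 0.1228]
tcp_rot: [[-0.997, -0.08, 0.0], [-0.08, 0.997, -0.0], [-0.0, -0.0, -1.0]]
force: [0.0, -0.0, 2.9]
opening: 0.003
grasp_force: 1.2
```

```bash
python3 asc.py | sed -n 12,30p; python3 -c "
from rig import telemetry as t;s=t.read_state();print(s['position'],s['force'],s['opening'])
from h import *
print(proj('scene',[.4531,-.097,.123]))"
```

```text
176 #########################
177 #########################
178 #..###########yyyyyy#####
179 ...yyyyyyy####yy...y#####
180 ........yy####y....y#####
181 ........yy####y....y#####
182 ........y.####.y...yy####
183 .........R####RRy..yy####
184 .......y.R.RRRRRy..yy####
185 .......y.RRRRRRRy..yy####
186 ........yRRRRRR.y..yy####
187 ........y..RRR.....yy####
188 ........y..RR.......y####
189 ...yyyyy............y####
190 ...yyyyy............y####
191 ...yyyyy............y####
192 ...yyyyyyyy.........y####
193 ...yyyyy............y####
194 ...yyyy.............yy###
[ 0.45306166 -0.09695659  0.12276402] [0.05802702 0.04168698 2.92532518] 0.007383500264733944
[[200.06926006 189.32130918]]
```

Contact: 2.9 N, and the finger now covers the top row of the knob (198–201, row 183) at a reported z of 0.123. So the fingertips really end about 25 mm above the reported TCP. I'll check this against the start picture.

```bash
python3 - <<'E'
from h import *
for z in(.195,.21,.22,.23):
    print(z,(proj("scene",[.2628,.5663,z])*1.5625).round(1),(proj("top",[.2628,.5663,z])*1.5625).round(1))
E
python3 -c "
import cv2;a=cv2.imread('pics/scene0.png')[140:260,500:680];cv2.imwrite('pics/tip0.png',cv2.resize(a,None,fx=4,fy=4,interpolation=cv2.INTER_CUBIC))"
```

```text
0.195 [[580.  222.9]] [[134.9 467.2]]
0.21 [[580.9 217.4]] [[131.2 468.1]]
0.22 [[581.5 213.8]] [[128.7 468.7]]
0.23 [[582.2 210. ]] [[126.1 469.3]]
```

View pics/tip0.png

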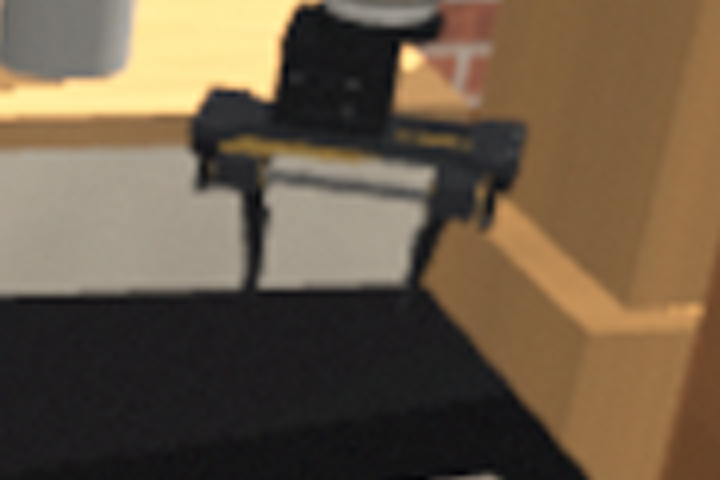

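Emit:
{"name": "carry_out", "arguments": {"deltas": [[[0, 0, 0.007, 0, 0, 0, 1], [0, 0, 0.014, 0, 0, 0, 1], [0, 0, 0.021, 0, 0, 0, 1], [0, 0, 0.028, 0, 0, 0, 1], [0, 0, 0.035, 0, 0, 0, 1], [0, 0, 0.042, 0, 0, 0, 1], [0, 0, 0.049, 0, 0, 0, 1], [0, 0, 0.056, 0, 0, 0, 1], [0, 0, 0.06, 0, 0, 0, 1], [0, 0, 0.06, 0, 0, 0, 1]]]}}

```text
time_s: 27.67
position: [0.4531, -0.097, 0.114]
tcp_rot: [[-0.997, -0.08, 0.0], [-0.08, 0.997, -0.0], [-0.0, -0.0, -1.0]]
force: [-1.3, 0.0, 5.6]
opening: 0.008
grasp_force: 2.7
```

Emit:
{"name": "carry_out", "arguments": {"deltas": [[[0, 0, 0.005, 0, 0, 0, 1], [0, 0, 0.01, 0, 0, 0, 1], [0, 0, 0.01, 0, 0, 0, 1], [0, 0, 0.01, 0, 0, 0, 1], [0, 0, 0.01, 0, 0, 0, 1], [0, 0, 0.01, 0, 0, 0, 1], [0, 0, 0.01, 0, 0, 0, 1], [0, 0, 0.01, 0, 0, 0, 1], [0, 0, 0.01, 0, 0, 0, 1], [0, 0, 0.01, 0, 0, 0, 1]]]}}

```text
time_s: 28.5
position: [0.4532, -0.097, 0.1138]
tcp_rot: [[-0.997, -0.081, 0.001], [-0.081, 0.997, -0.001], [-0.001, -0.001, -1.0]]
force: [-3.6, 0.2, 16.5]
opening: 0.008
grasp_force: 8.7
```

```bash
python3 asc.py | sed -n 14,30p
```

```text
178 #..############yyyyy#####
179 ...yyyyyy#####yy...y#####
180 ........y#####y....y#####
181 ........yy####y....y#####
182 ........yy####y....yy####
183 .........y####y....yy####
184 ..........####.y...yy####
185 ........y.####RRy..yy####
186 .........R....RR...yy####
187 .......y.RRRRRRR...yy####
188 ......yy.RRRRRRR....y####
189 ...yyyyy...RRR......y####
190 ...yyyyy............y####
191 ...yyyyy............y####
192 ...yyyyyyyy.........y####
193 ...yyyyyyy..........y####
194 ...yyyyyyy..........yy###
```

The knob is fully down: about 6 N on the way, then 16.5 N at the stop. The reported z reads 26 mm below the real fingertips. I'll retreat and look at the raised sieves.

Emit:
{"name": "carry_out", "arguments": {"deltas": [[[0, 0, -0.1, 0, 0, 0, 1], [0, 0, -0.2, 0, 0, 0, 1], [0, 0, -0.3, 0, 0, 0, 1], [0, 0, -0.4, 0, 0, 0, 1], [0, 0, -0.5, 0, 0, 0, 1], [0, 0, -0.6, 0, 0, 0, 1], [0, 0, -0.7, 0, 0, 0, 0.4], [0, 0, -0.8, 0, 0, 0, 0.4], [0, 0, -0.9, 0, 0, 0, 0.4], [0, 0, -1, 0, 0, 0, 0.4]]]}}

```text
time_s: 29.38
position: [0.4529, -0.0968, 0.2625]
tcp_rot: [[-0.997, -0.08, -0.0], [-0.08, 0.997, 0.0], [0.0, 0.0, -1.0]]
force: [0.2, 0.5, 0.1]
opening: 0.226
grasp_force: 0.0
```

Emit:
{"name": "carry_out", "arguments": {"deltas": [[[0, 0.1, 0, 0, 0, 0, 0.4], [0, 0.2, 0, 0, 0, 0, 0.4], [0, 0.3, 0, 0, 0, 0, 0.4], [0, 0.4, 0, 0, 0, 0, 0.4], [0, 0.5, 0, 0, 0, 0, 0.4], [0, 0.6, 0, 0, 0, 0, 0.4], [0, 0.7, 0, 0, 0, 0, 0.4], [0, 0.8, 0, 0, 0, 0, 0.4], [0, 0.9, 0, 0, 0, 0, 0.4], [0, 1, 0, 0, 0, 0, 0.4]]]}}

```text
time_s: 30.22
position: [0.4407, 0.0533, 0.2618]
tcp_rot: [[-0.997, -0.08, -0.0], [-0.08, 0.997, 0.0], [0.0, 0.0, -1.0]]
force: [0.6, -1.2, 0.1]
opening: 0.299
grasp_force: 0.0
```

Emit:
{"name": "carry_out", "arguments": {"deltas": [[[0, 0.1, 0, 0, 0, 0, 0.4], [0, 0.2, 0, 0, 0, 0, 0.4], [0, 0.3, 0, 0, 0, 0, 0.4], [0, 0.4, 0, 0, 0, 0, 0.4], [0, 0.5, 0, 0, 0, 0, 0.4], [0, 0.6, 0, 0, 0, 0, 0.4], [0, 0.7, 0, 0, 0, 0, 0.4], [0, 0.8, 0, 0, 0, 0, 0.4], [0, 0.9, 0, 0, 0, 0, 0.4], [0, 1, 0, 0, 0, 0, 0.4]]]}}

```text
time_s: 31.05
position: [0.4287, 0.2028, 0.2618]
tcp_rot: [[-0.997, -0.08, -0.0], [-0.08, 0.997, -0.0], [0.0, -0.0, -1.0]]
force: [0.2, -0.7, -0.5]
opening: 0.297
grasp_force: 0.0
```

```bash
python3 - <<'E'
from h import *
from rig import capture
import cv2
a=capture("top");cv2.imwrite("pics/top2.png",a[:,:,::-1])
p=(.4625,-.236,.080)
S=np.array([(x,y+t,172) for y in(-84,-42,0,42,84) for x,t in((45,-5),(45,5),(-45,5),(-45,-5))])/1e3
q=proj("top",w(p,S)).reshape(5,4,2)
b=cv2.resize(a[155:255,300:400,::-1],None,fx=6,fy=6,interpolation=cv2.INTER_CUBIC)
for k in q: cv2.polylines(b,[(((k-(300,155)+.5)*6-.5)).astype(int)],True,(255,0,0),1)
cv2.imwrite("pics/sv.png",b)
s=telemetry.read_state();print(s["position"],s["opening"])
E
```

```text
[0.42851864 0.20505761 0.2618314 ] 0.30140853533827416
```

View pics/sv.png

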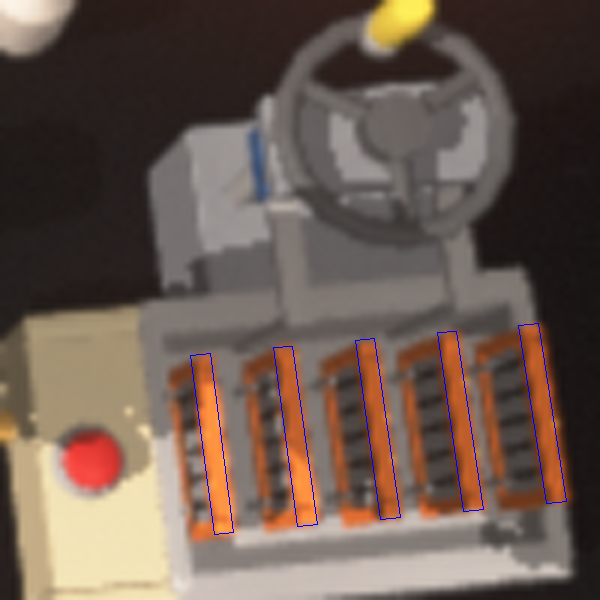

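The predicted sieve tops (blue outlines) lie on all five orange top bars within about 1–2 mm. I'll pick the nearest one (bath y +84) first.

Emit:
{"name": "carry_out", "arguments": {"deltas": [[[0, -0.1, 0, 0, 0, 0, 0.4], [0, -0.2, 0, 0, 0, 0, 0.4], [0, -0.3, 0, 0, 0, 0, 0.4], [0, -0.4, 0, 0, 0, 0, 0.4], [0, -0.5, 0, 0, 0, 0, 0.4], [0, -0.6, 0, 0, 0, 0, 0.4], [0, -0.7, 0, 0, 0, 0, 0.4], [0, -0.8, 0, 0, 0, 0, 0.4], [0, -0.9, 0, 0, 0, 0, 0.4], [0, -1, 0, 0, 0, 0, 0.4]]]}}

```text
time_s: 31.93
position: [0.4408, 0.0516, 0.2618]
tcp_rot: [[-0.997, -0.08, -0.0], [-0.08, 0.997, -0.0], [0.0, -0.0, -1.0]]
force: [-0.1, -0.0, 0.0]
opening: 0.299
grasp_force: 0.0
```

Emit:
{"name": "carry_out", "arguments": {"deltas": [[[0, -0.15, 0, 0, 0, 0, 0.4], [0, -0.3, 0, 0, 0, 0, 0.4], [0, -0.45, 0, 0, 0, 0, 0.4], [0, -0.6, 0, 0, 0, 0, 0.4], [0, -0.7, 0, 0, 0, 0, 0.4], [0, -0.8, 0, 0, 0, 0, 0.4], [0, -0.9, 0, 0, 0, 0, 0.4], [0, -1, 0, 0, 0, 0, 0.4], [0, -1, 0, 0, 0, 0, 0.4], [0, -1, 0, 0, 0, 0, 0.4]]]}}

```text
time_s: 32.77
position: [0.4528, -0.0973, 0.2618]
tcp_rot: [[-0.997, -0.079, -0.001], [-0.079, 0.997, 0.001], [0.001, 0.001, -1.0]]
force: [0.2, 0.4, -0.4]
opening: 0.299
grasp_force: 0.0
```

Emit:
{"name": "carry_out", "arguments": {"deltas": [[[0, -0.1, 0, 0, 0, 0, 0.4], [0.01, -0.2, 0, 0, 0, 0, 0.4], [0.01, -0.3, 0, 0, 0, 0, 0.4], [0.01, -0.39, 0, 0, 0, 0, 0.4], [0.01, -0.39, 0.1, 0, 0, 0, 0.4], [0.01, -0.39, 0.2, 0, 0, 0, 0.4], [0.01, -0.39, 0.3, 0, 0, 0, 0.4], [0.01, -0.39, 0.4, 0, 0, 0, 0.4], [0.01, -0.39, 0.4, 0, 0, 0, 0.4], [0.01, -0.39, 0.4, 0, 0, 0, 0.4]]]}}

```text
time_s: 33.6
position: [0.4557, -0.1546, 0.2017]
tcp_rot: [[-0.997, -0.081, -0.002], [-0.081, 0.997, 0.001], [0.002, 0.002, -1.0]]
force: [-0.9, -0.3, -0.1]
opening: 0.294
grasp_force: 0.0
```

Emit:
{"name": "carry_out", "arguments": {"deltas": [[[0, 0.015, 0, 0, 0, 0, 0.4], [0, 0.015, 0.06, 0, 0, 0, 0.4], [0, 0.015, 0.12, 0, 0, 0, 0.4], [0, 0.015, 0.18, 0, 0, 0, 0.4], [0, 0.015, 0.24, 0, 0, 0, 0.4], [0, 0.015, 0.3, 0, 0, 0, 0.4], [0, 0.015, 0.36, 0, 0, 0, 0.4], [0, 0.015, 0.42, 0, 0, 0, 0.4], [0, 0.015, 0.46, 0, 0, 0, 0.4], [0, 0.015, 0.49, 0, 0, 0, 0.4]]]}}

```text
time_s: 34.43
position: [0.4558, -0.153, 0.1276]
tcp_rot: [[-0.997, -0.08, -0.001], [-0.08, 0.997, 0.001], [0.001, 0.001, -1.0]]
force: [-0.7, -0.6, -0.4]
opening: 0.298
grasp_force: 0.0
```

Emit:
{"name": "carry_out", "arguments": {"deltas": [[[0, 0, 0, 0, 0, 0, 0.4], [0, 0, 0, 0, 0, 0, 0.6], [0, 0, 0, 0, 0, 0, 0.8], [0, 0, 0, 0, 0, 0, 1], [0, 0, 0, 0, 0, 0, 1], [0, 0, 0, 0, 0, 0, 1], [0, 0, 0, 0, 0, 0, 1], [0, 0, 0, 0, 0, 0, 1], [0, 0, 0, 0, 0, 0, 1], [0, 0, 0, 0, 0, 0, 1]]]}}

```text
time_s: 35.27
position: [0.4564, -0.1533, 0.1291]
tcp_rot: [[-0.997, -0.08, 0.001], [-0.08, 0.997, -0.001], [-0.001, -0.001, -1.0]]
force: [0.1, 0.4, 4.8]
opening: 0.111
grasp_force: 30.0
```

Emit:
{"name": "carry_out", "arguments": {"deltas": [[[0, 0, -0.04, 0, 0, 0, 1], [0, 0, -0.1, 0, 0, 0, 1], [0, 0, -0.2, 0, 0, 0, 1], [0, 0, -0.3, 0, 0, 0, 1], [0, 0, -0.4, 0, 0, 0, 1], [0, 0, -0.5, 0, 0, 0, 1], [0, 0, -0.6, 0, 0, 0, 1], [0, 0, -0.7, 0, 0, 0, 1], [0, 0, -0.8, 0, 0, 0, 1], [0, 0, -0.9, 0, 0, 0, 1]]]}}

```text
time_s: 36.1
position: [0.4555, -0.1528, 0.2647]
tcp_rot: [[-0.997, -0.08, -0.001], [-0.08, 0.997, 0.0], [0.001, 0.0, -1.0]]
force: [-0.4, -0.1, -2.1]
opening: 0.111
grasp_force: 30.0
```

```bash
cat >> h.py <<'E'
def rack():
    """rack pose from the top view: light grey blob left of the bath, fitted as a rectangle of known size"""
    import cv2
    from rig import capture
    a=capture("top");h=cv2.cvtColor(a,cv2.COLOR_RGB2HSV)
    m=np.zeros(a.shape[:2],np.uint8)
    m[195:275,135:285]=((h[195:275,135:285,2]>85)*255)
    m=cv2.morphologyEx(m,cv2.MORPH_OPEN,np.ones((3,3)))
    m=cv2.morphologyEx(m,cv2.MORPH_CLOSE,np.ones((9,9)))
    k,l,st,c=cv2.connectedComponentsWithStats(m);i=1+np.argmax(st[1:,4])
    ct=max(cv2.findContours((l==i).astype(np.uint8),cv2.RETR_EXTERNAL,cv2.CHAIN_APPROX_NONE)[0],key=cv2.contourArea)[:,0].astype(float)
    W=np.array([inv("top",u,.012)[:2] for u in ct],np.float32)
    r=cv2.minAreaRect(W*1000);B=cv2.boxPoints(r)
    e=max([(B[1]-B[0]),(B[2]-B[1])],key=np.linalg.norm);e=e*np.sign(e[1])
    return np.array(r[0])/1e3,np.degrees(np.arctan2(-e[0],e[1])),np.sort(r[1]),st[i]
E
python3 -c "
from h import *
print(rack());s=telemetry.read_state();print(s['position'],s['opening'],s['grasp_force'],s['force'])
import h,rig,cv2
"
```

```text
(array([0.45361996, 0.23604762]), np.float32(3.8310862), array([110.52650452, 270.01522827]), array([ 172,  216,   80,   38, 2575], dtype=int32))
[ 0.45739349 -0.15384873  0.2675831 ] 0.11342769186187071 29.984537065029144 [ 1.87526745 -1.47524782 -0.24498826]
```

```bash
python3 - <<'E'
from h import *
import cv2
q=(.455,.236,np.radians(3.7))
P=np.array([(x,-105,90) for x in(45,-45)])/1e3
print("pred",proj("top",w(q,P)))
a=cv2.imread("pics/top.png");h=cv2.cvtColor(a,cv2.COLOR_BGR2HSV)
m=((h[:,:,0]>100)&(h[:,:,0]<125)&(h[:,:,1]>110));m[:, :225]=0;m[:,260:]=0;m[:210]=0;m[260:]=0
ys,xs=np.nonzero(m)
for v in range(ys.min(),ys.max()+1,3):print(v,xs[ys==v].min(),xs[ys==v].max())
print(ys.min(),ys.max())
for y in(-63,-21,21,63,105):print(y,w(q,[(0,y/1e3,0)])[0].round(4))
E
```

```text
pred [[240.49146587 215.80824762]
 [242.40213765 243.79367673]]
219 241 241
222 240 242
225 241 242
228 241 242
231 241 242
234 242 242
237 242 242
240 242 243
243 242 243
219 244
-63 [0.4591 0.1731 0.    ]
-21 [0.4564 0.215  0.    ]
21 [0.4536 0.257  0.    ]
63 [0.4509 0.2989 0.    ]
105 [0.4482 0.3408 0.    ]
```

Emit:
{"name": "carry_out", "arguments": {"deltas": [[[-0.01, 0.05, 0, 0, 0, 0, 1], [-0.02, 0.15, 0, 0, 0, 0, 1], [-0.03, 0.25, 0, 0, 0, 0, 1], [-0.04, 0.35, 0, 0, 0, 0, 1], [-0.05, 0.45, 0, 0, 0, 0, 1], [-0.06, 0.55, 0, 0, 0, 0, 1], [-0.07, 0.65, 0, 0, 0, 0, 1], [-0.08, 0.75, 0, 0, 0, 0, 1], [-0.08, 0.85, 0, 0, 0, 0, 1], [-0.08, 0.9, 0, 0, 0, 0, 1]]]}}

```text
time_s: 36.98
position: [0.4555, -0.0153, 0.2624]
tcp_rot: [[-0.997, -0.082, -0.003], [-0.082, 0.997, 0.002], [0.003, 0.002, -1.0]]
force: [-0.1, -0.1, -2.2]
opening: 0.114
grasp_force: 30.0
```

Emit:
{"name": "carry_out", "arguments": {"deltas": [[[-0.01, 0.1, 0, 0, 0, 0, 1], [-0.02, 0.2, 0, 0, 0, 0, 1], [-0.03, 0.3, 0, 0, 0, 0, 1], [-0.04, 0.4, 0, 0, 0, 0, 1], [-0.05, 0.5, 0, 0, 0, 0, 1], [-0.06, 0.6, 0, 0, 0, 0, 1], [-0.07, 0.7, 0, 0, 0, 0, 1], [-0.08, 0.8, 0, 0, 0, 0, 1], [-0.08, 0.87, 0, 0, 0, 0, 1], [-0.08, 0.9, 0, 0, 0, 0, 1]]]}}

```text
time_s: 37.82
position: [0.4574, 0.1191, 0.263]
tcp_rot: [[-0.997, -0.082, -0.002], [-0.082, 0.997, 0.0], [0.002, 0.0, -1.0]]
force: [0.0, -0.1, -1.1]
opening: 0.111
grasp_force: 30.0
```

Emit:
{"name": "carry_out", "arguments": {"deltas": [[[-0.01, 0.1, 0, 0, 0, 0, 1], [-0.02, 0.2, 0, 0, 0, 0, 1], [-0.03, 0.3, 0, 0, 0, 0.0025, 1], [-0.033, 0.369, 0.05, 0, 0, 0.0025, 1], [-0.033, 0.369, 0.15, 0, 0, 0.0025, 1], [-0.033, 0.369, 0.25, 0, 0, 0.0025, 1], [-0.033, 0.369, 0.35, 0, 0, 0.0025, 1], [-0.033, 0.369, 0.45, 0, 0, 0.0025, 1], [-0.033, 0.369, 0.5, 0, 0, 0.0025, 1], [-0.033, 0.369, 0.5, 0, 0, 0.0025, 1]]]}}

```text
time_s: 38.65
position: [0.457, 0.1729, 0.1865]
tcp_rot: [[-0.998, -0.065, -0.005], [-0.065, 0.998, -0.001], [0.005, -0.001, -1.0]]
force: [0.1, 0.5, -1.3]
opening: 0.111
grasp_force: 30.0
```

```bash
python3 -c "
from rig import telemetry;s=telemetry.read_state();print(s['position'],s['opening'],s['force'],s['tcp_rot'][0])"
```

```text
[0.45700781 0.17292461 0.18649783] 0.11118012522305755 [ 0.13435405  0.49363748 -1.28284777] [-0.99789542 -0.06464043 -0.0051326 ]
```

Emit:
{"name": "carry_out", "arguments": {"deltas": [[[0, 0, 0.1, 0, 0, 0, 1], [0, 0, 0.2, 0, 0, 0, 1], [0, 0, 0.3, 0, 0, 0, 1], [0, 0, 0.4, 0, 0, 0, 1], [0, 0, 0.5, 0, 0, 0, 1], [0, 0, 0.59, 0, 0, 0, 1], [0, 0, 0.67, 0, 0, 0, 1], [0, 0, 0.74, 0, 0, 0, 1], [0, 0, 0.8, 0, 0, 0, 1], [0, 0, 0.84, 0, 0, 0, 1]]]}}

```text
time_s: 39.48
position: [0.4593, 0.1734, 0.0623]
tcp_rot: [[-0.998, -0.065, 0.0], [-0.065, 0.998, -0.0], [-0.0, -0.0, -1.0]]
force: [0.3, -0.6, -1.5]
opening: 0.112
grasp_force: 30.0
```

Emit:
{"name": "carry_out", "arguments": {"deltas": [[[0, 0, 0.01, 0, 0, 0, 1], [0, 0, 0.02, 0, 0, 0, 1], [0, 0, 0.03, 0, 0, 0, 1], [0, 0, 0.04, 0, 0, 0, 1], [0, 0, 0.05, 0, 0, 0, 1], [0, 0, 0.06, 0, 0, 0, 1], [0, 0, 0.07, 0, 0, 0, 1], [0, 0, 0.075, 0, 0, 0, 1], [0, 0, 0.075, 0, 0, 0, 1], [0, 0, 0.075, 0, 0, 0, 1]]]}}

```text
time_s: 40.32
position: [0.4588, 0.1735, 0.0514]
tcp_rot: [[-0.998, -0.065, -0.0], [-0.065, 0.998, -0.0], [0.0, -0.0, -1.0]]
force: [-0.1, -0.4, -1.9]
opening: 0.114
grasp_force: 30.0
```

```bash
python3 - <<'E'
from rig import capture,telemetry
import cv2,numpy as np
s=telemetry.read_state();print(s['position'],s['opening'],s['force'])
cv2.imwrite("pics/pl1.png",cv2.resize(capture("scene")[150:250,240:360,::-1],(720,600),interpolation=cv2.INTER_CUBIC))
E
```

```text
[0.45882322 0.17348807 0.05136262] 0.11378079435290876 [-0.14940262 -0.41487462 -1.88829262]
```

View pics/pl1.png

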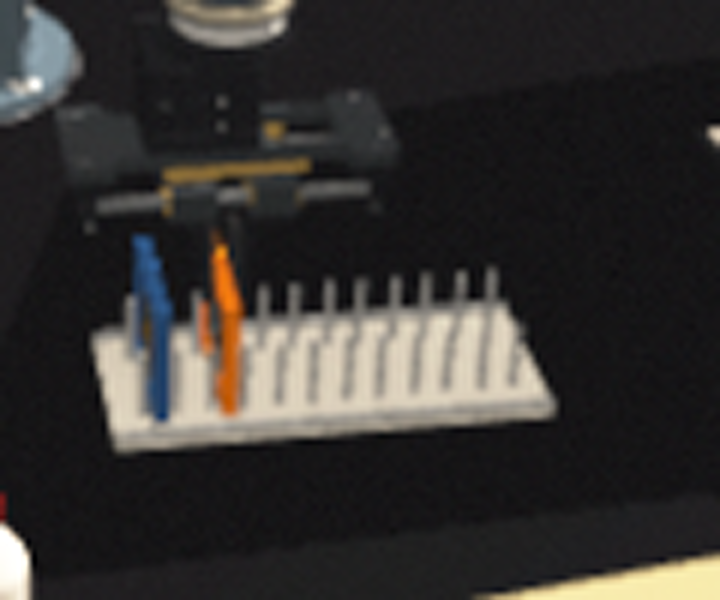

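The sieve is upright between the pins of the slot next to the blue one (frame at about 228,330; blue at 155,330). I'll set it down, release, lift, and go for sieve 2.

Emit:
{"name": "carry_out", "arguments": {"deltas": [[[0, 0, 0.01, 0, 0, 0, 1], [0, 0, 0.02, 0, 0, 0, 1], [0, 0, 0.025, 0, 0, 0, 1], [0, 0, 0.025, 0, 0, 0, 0.9], [0, 0, 0.025, 0, 0, 0, 0.8], [0, 0, 0.025, 0, 0, 0, 0.6], [0, 0, 0.025, 0, 0, 0, 0.4], [0, 0, 0.025, 0, 0, 0, 0.4], [0, 0, 0.025, 0, 0, 0, 0.4], [0, 0, 0.025, 0, 0, 0, 0.4]]]}}

```text
time_s: 41.2
position: [0.459, 0.1735, 0.0478]
tcp_rot: [[-0.998, -0.065, 0.0], [-0.065, 0.998, 0.0], [-0.0, 0.0, -1.0]]
force: [-0.1, -0.0, -0.0]
opening: 0.29
grasp_force: 0.0
```

Emit:
{"name": "carry_out", "arguments": {"deltas": [[[0, 0, 0, 0, 0, 0, 0.4], [0, 0, 0, 0, 0, 0, 0.4], [0, 0, -0.05, 0, 0, 0, 0.4], [0, 0, -0.15, 0, 0, 0, 0.4], [0, 0, -0.3, 0, 0, 0, 0.4], [0, 0, -0.45, 0, 0, 0, 0.4], [0, 0, -0.6, 0, 0, 0, 0.4], [0, 0, -0.75, 0, 0, 0, 0.4], [0, 0, -0.9, 0, 0, 0, 0.4], [0, 0, -1, 0, 0, 0, 0.4]]]}}

```text
time_s: 42.03
position: [0.4594, 0.1736, 0.2004]
tcp_rot: [[-0.998, -0.065, 0.003], [-0.065, 0.998, 0.0], [-0.003, 0.0, -1.0]]
force: [-0.7, 0.4, -0.7]
opening: 0.3
grasp_force: 0.0
```

```bash
cat > d.py <<'E'
# delta from the state to a target x,y,z,yaw in move units
import sys
from h import *
x,y,z,a=map(float,sys.argv[1:5]);s=telemetry.read_state();R=np.array(s["tcp_rot"])
d=R.T@(np.array([x,y,z])-s["position"])/.15
print(d.round(3),(Ro.from_matrix(R.T@tgt(180+a)).as_rotvec()/(2*np.pi)).round(4),np.round(s["position"],4),round(s["opening"],3),np.round(s["force"],1))
E
python3 d.py .4591 -.1941 .2 4.6
```

```text
[ 1.610e-01 -2.446e+00  1.000e-03] [ 0.      0.0005 -0.0025] [0.4594 0.1736 0.2004] 0.3 [-0.7  0.4 -0.7]
```

Emit:
{"name": "carry_out", "arguments": {"deltas": [[[0.01, -0.1, 0, 0, 0, 0, 0.4], [0.01, -0.2, 0, 0, 0, 0, 0.4], [0.02, -0.3, 0, 0, 0, 0, 0.4], [0.03, -0.4, 0, 0, 0, 0, 0.4], [0.03, -0.5, 0, 0, 0, 0, 0.4], [0.04, -0.6, 0, 0, 0, 0, 0.4], [0.04, -0.7, 0, 0, 0, 0, 0.4], [0.05, -0.8, 0, 0, 0, 0, 0.4], [0.05, -0.87, 0, 0, 0, 0, 0.4], [0.05, -0.9, 0, 0, 0, 0, 0.4]]]}}

```text
time_s: 42.87
position: [0.4602, 0.0371, 0.1981]
tcp_rot: [[-0.998, -0.063, 0.001], [-0.063, 0.998, -0.0], [-0.001, -0.0, -1.0]]
force: [-0.6, -0.6, 0.2]
opening: 0.305
grasp_force: 0.0
```

Emit:
{"name": "carry_out", "arguments": {"deltas": [[[0.01, -0.1, 0, 0, 0, 0, 0.4], [0.01, -0.2, 0, 0, 0, 0, 0.4], [0.02, -0.3, 0, 0, 0, 0, 0.4], [0.03, -0.4, 0, 0, 0, 0, 0.4], [0.03, -0.5, 0, 0, 0, 0, 0.4], [0.04, -0.6, 0, 0, 0, 0, 0.4], [0.04, -0.7, 0, 0, 0, 0, 0.4], [0.05, -0.8, 0, 0, 0, 0, 0.4], [0.05, -0.87, 0, 0, 0, 0, 0.4], [0.06, -0.9, 0, 0, 0, 0, 0.4]]]}}

```text
time_s: 43.7
position: [0.4605, -0.0981, 0.1979]
tcp_rot: [[-0.998, -0.064, 0.001], [-0.064, 0.998, -0.0], [-0.001, -0.001, -1.0]]
force: [0.2, 0.2, 0.5]
opening: 0.301
grasp_force: 0.0
```

Emit:
{"name": "carry_out", "arguments": {"deltas": [[[0.01, -0.1, 0, 0, 0, 0, 0.4], [0.01, -0.2, 0, 0, 0, 0, 0.4], [0.02, -0.3, 0, 0, 0, 0, 0.4], [0.03, -0.4, 0, 0, 0, -0.001, 0.4], [0.03, -0.5, 0, 0, 0, -0.002, 0.4], [0.04, -0.6, 0, 0, 0, -0.0025, 0.4], [0.05, -0.646, 0, 0, 0, -0.0025, 0.4], [0.05, -0.646, 0, 0, 0, -0.0025, 0.4], [0.05, -0.646, 0, 0, 0, -0.0025, 0.4], [0.05, -0.646, 0, 0, 0, -0.0025, 0.4]]]}}

```text
time_s: 44.53
position: [0.4582, -0.1931, 0.1975]
tcp_rot: [[-0.997, -0.081, -0.001], [-0.081, 0.997, 0.001], [0.001, 0.001, -1.0]]
force: [0.4, 0.3, 0.1]
opening: 0.303
grasp_force: 0.0
```

```bash
python3 d.py .4591 -.1946 .128 4.6
```

```text
[-0.005 -0.011  0.464] [ 0.0002 -0.0001  0.0001] [ 0.4582 -0.1931  0.1975] 0.303 [0.4 0.3 0.1]
```

Emit:
{"name": "carry_out", "arguments": {"deltas": [[[0, -0.01, 0.05, 0, 0, 0, 0.4], [0, -0.01, 0.1, 0, 0, 0, 0.4], [0, -0.01, 0.16, 0, 0, 0, 0.4], [0, -0.01, 0.22, 0, 0, 0, 0.4], [0, -0.01, 0.28, 0, 0, 0, 0.4], [0, -0.01, 0.34, 0, 0, 0, 0.4], [0, -0.01, 0.4, 0, 0, 0, 0.4], [0, -0.01, 0.44, 0, 0, 0, 0.4], [0, -0.01, 0.464, 0, 0, 0, 0.4], [0, -0.01, 0.464, 0, 0, 0, 0.4]]]}}

```text
time_s: 45.37
position: [0.4583, -0.1954, 0.1271]
tcp_rot: [[-0.997, -0.08, -0.001], [-0.08, 0.997, 0.001], [0.001, 0.001, -1.0]]
force: [-0.7, 1.0, 0.3]
opening: 0.297
grasp_force: 0.0
```

Emit:
{"name": "carry_out", "arguments": {"deltas": [[[0, 0, 0, 0, 0, 0, 0.4], [0, 0, 0, 0, 0, 0, 0.6], [0, 0, 0, 0, 0, 0, 0.8], [0, 0, 0, 0, 0, 0, 1], [0, 0, 0, 0, 0, 0, 1], [0, 0, 0, 0, 0, 0, 1], [0, 0, 0, 0, 0, 0, 1], [0, 0, 0, 0, 0, 0, 1], [0, 0, 0, 0, 0, 0, 1], [0, 0, 0, 0, 0, 0, 1]]]}}

```text
time_s: 46.2
position: [0.4589, -0.1959, 0.1284]
tcp_rot: [[-0.997, -0.08, 0.001], [-0.08, 0.997, -0.001], [-0.001, -0.001, -1.0]]
force: [-0.4, 0.2, 4.0]
opening: 0.109
grasp_force: 30.0
```

Emit:
{"name": "carry_out", "arguments": {"deltas": [[[0, 0, -0.04, 0, 0, 0, 1], [0, 0, -0.1, 0, 0, 0, 1], [0, 0, -0.2, 0, 0, 0, 1], [0, 0, -0.3, 0, 0, 0, 1], [0, 0, -0.4, 0, 0, 0, 1], [0, 0, -0.5, 0, 0, 0, 1], [0, 0, -0.6, 0, 0, 0, 1], [0, 0, -0.7, 0, 0, 0, 1], [0, 0, -0.8, 0, 0, 0, 1], [0, 0, -0.9, 0, 0, 0, 1]]]}}

```text
time_s: 47.03
position: [0.4583, -0.1953, 0.2641]
tcp_rot: [[-0.997, -0.08, -0.0], [-0.08, 0.997, 0.0], [0.0, 0.0, -1.0]]
force: [0.3, -0.4, -1.4]
opening: 0.113
grasp_force: 30.0
```

```bash
python3 -c "
from h import *
print(rack())"; python3 d.py .4564 .2150 .263 3.7
```

```text
(array([0.45124353, 0.26432861]), np.float32(3.747239), array([110.68676758, 270.19070435]), array([ 163,  217,   81,   38, 2586], dtype=int32))
[-0.196  2.736  0.018] [-0.0006  0.0007  0.0026] [ 0.4601 -0.1965  0.2671] 0.111 [-0.1 -1.   1. ]
```

The rack has been knocked about 28 mm in +y. Its new pose is (0.4527, 0.2643, 3.7°), and I'll use that.

Emit:
{"name": "carry_out", "arguments": {"deltas": [[[-0.01, 0.06, 0, 0, 0, 0, 1], [-0.01, 0.16, 0, 0, 0, 0, 1], [-0.02, 0.27, 0, 0, 0, 0, 1], [-0.03, 0.38, 0, 0, 0, 0, 1], [-0.03, 0.5, 0, 0, 0, 0, 1], [-0.04, 0.62, 0, 0, 0, 0, 1], [-0.05, 0.74, 0, 0, 0, 0, 1], [-0.06, 0.85, 0, 0, 0, 0, 1], [-0.067, 0.93, 0, 0, 0, 0, 1], [-0.067, 0.975, 0, 0, 0, 0, 1]]]}}

```text
time_s: 47.92
position: [0.455, -0.0459, 0.2617]
tcp_rot: [[-0.997, -0.082, -0.004], [-0.082, 0.997, 0.002], [0.004, 0.003, -1.0]]
force: [-0.5, -0.4, -0.9]
opening: 0.112
grasp_force: 30.0
```

Emit:
{"name": "carry_out", "arguments": {"deltas": [[[-0.01, 0.06, 0, 0, 0, 0, 1], [-0.01, 0.16, 0, 0, 0, 0, 1], [-0.02, 0.27, 0, 0, 0, 0, 1], [-0.03, 0.38, 0, 0, 0, 0, 1], [-0.03, 0.5, 0, 0, 0, 0, 1], [-0.04, 0.62, 0, 0, 0, 0, 1], [-0.05, 0.74, 0, 0, 0, 0, 1], [-0.06, 0.85, 0, 0, 0, 0, 1], [-0.067, 0.93, 0, 0, 0, 0, 1], [-0.067, 0.975, 0, 0, 0, 0, 1]]]}}

```text
time_s: 48.75
position: [0.4546, 0.0991, 0.2625]
tcp_rot: [[-0.997, -0.081, -0.001], [-0.081, 0.997, 0.001], [0.001, 0.001, -1.0]]
force: [-0.3, -1.1, -1.3]
opening: 0.108
grasp_force: 30.0
```

Emit:
{"name": "carry_out", "arguments": {"deltas": [[[-0.01, 0.06, 0, 0, 0, 0, 1], [-0.01, 0.16, 0, 0, 0, 0, 1], [-0.02, 0.27, 0, 0, 0, 0.001, 1], [-0.03, 0.38, 0, 0, 0, 0.002, 1], [-0.03, 0.5, 0, 0, 0, 0.0025, 1], [-0.04, 0.62, 0, 0, 0, 0.0025, 1], [-0.05, 0.74, 0, 0, 0, 0.0025, 1], [-0.06, 0.85, 0, 0, 0, 0.0025, 1], [-0.067, 0.94, 0, 0, 0, 0.0025, 1], [-0.067, 0.975, 0, 0, 0, 0.0025, 1]]]}}

```text
time_s: 49.58
position: [0.4535, 0.2455, 0.2628]
tcp_rot: [[-0.998, -0.066, -0.0], [-0.066, 0.998, 0.001], [0.0, 0.001, -1.0]]
force: [-0.1, -0.8, -1.7]
opening: 0.11
grasp_force: 30.0
```

```bash
python3 - <<'E'
from rig import capture
import cv2
cv2.imwrite("pics/pl2.png",cv2.resize(capture("scene")[150:250,240:360,::-1],(720,600),interpolation=cv2.INTER_CUBIC))
E
python3 d.py .4541 .2433 .1265 3.7
```

```text
[-0.005 -0.016  0.908] [ 0.0001 -0.0001  0.0002] [0.4533 0.2456 0.2627] 0.111 [ 0.5  0.7 -2. ]
```

View pics/pl2.png

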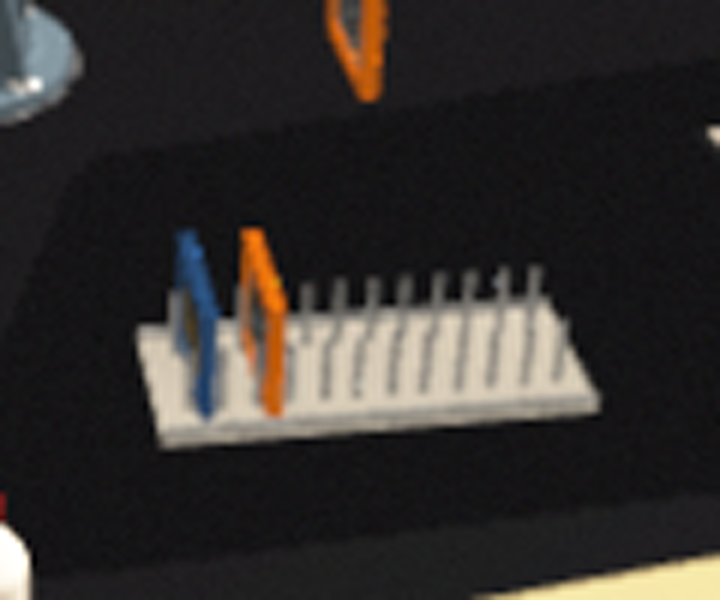

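After the knock the blue (197,320) and sieve 1 (262,320) still stand in their slots, and sieve 2 hangs above. Lowering it.

Emit:
{"name": "carry_out", "arguments": {"deltas": [[[-0.005, -0.016, 0.1, 0, 0, 0, 1], [-0.005, -0.016, 0.2, 0, 0, 0, 1], [-0.005, -0.016, 0.3, 0, 0, 0, 1], [-0.005, -0.016, 0.4, 0, 0, 0, 1], [-0.005, -0.016, 0.5, 0, 0, 0, 1], [-0.005, -0.016, 0.6, 0, 0, 0, 1], [-0.005, -0.016, 0.7, 0, 0, 0, 1], [-0.005, -0.016, 0.8, 0, 0, 0, 1], [-0.005, -0.016, 0.87, 0, 0, 0, 1], [-0.005, -0.016, 0.9, 0, 0, 0, 1]]]}}

```text
time_s: 50.47
position: [0.4534, 0.2405, 0.1265]
tcp_rot: [[-0.998, -0.064, -0.003], [-0.064, 0.998, -0.001], [0.003, -0.001, -1.0]]
force: [-0.7, -0.9, -1.2]
opening: 0.109
grasp_force: 30.0
```

```bash
python3 d.py .4541 .2433 .062 3.7
```

```text
[-0.007  0.019  0.43 ] [-0.0002 -0.0005 -0.0001] [0.4534 0.2405 0.1265] 0.109 [-0.7 -0.9 -1.2]
```

Emit:
{"name": "carry_out", "arguments": {"deltas": [[[0, 0, 0, 0, 0, 0, 1], [0, 0, 0, 0, 0, 0, 1], [0, 0, 0, 0, 0, 0, 1], [0, 0, 0, 0, 0, 0, 1], [0, 0, 0, 0, 0, 0, 1], [0, 0, 0, 0, 0, 0, 1], [0, 0, 0, 0, 0, 0, 1], [0, 0, 0, 0, 0, 0, 1], [0, 0, 0, 0, 0, 0, 1], [0, 0, 0, 0, 0, 0, 1]]]}}

```text
time_s: 51.3
position: [0.4544, 0.2417, 0.1281]
tcp_rot: [[-0.998, -0.065, 0.0], [-0.065, 0.998, -0.0], [-0.0, -0.0, -1.0]]
force: [-0.6, -0.4, -0.4]
opening: 0.111
grasp_force: 30.0
```

```bash
python3 d.py .4541 .2433 .062 3.7
```

```text
[0.001 0.011 0.44 ] [-0.  0.  0.] [0.4544 0.2417 0.1281] 0.111 [-0.6 -0.4 -0.4]
```

Emit:
{"name": "carry_out", "arguments": {"deltas": [[[0, 0.011, 0.05, 0, 0, 0, 1], [0, 0.011, 0.1, 0, 0, 0, 1], [0, 0.011, 0.15, 0, 0, 0, 1], [0, 0.011, 0.2, 0, 0, 0, 1], [0, 0.011, 0.25, 0, 0, 0, 1], [0, 0.011, 0.3, 0, 0, 0, 1], [0, 0.011, 0.35, 0, 0, 0, 1], [0, 0.011, 0.4, 0, 0, 0, 1], [0, 0.011, 0.44, 0, 0, 0, 1], [0, 0.011, 0.44, 0, 0, 0, 1]]]}}

```text
time_s: 52.13
position: [0.4534, 0.2431, 0.0607]
tcp_rot: [[-0.998, -0.065, -0.002], [-0.065, 0.998, -0.001], [0.003, -0.001, -1.0]]
force: [-0.5, 0.2, -1.0]
opening: 0.111
grasp_force: 30.0
```

Emit:
{"name": "carry_out", "arguments": {"deltas": [[[0, 0, 0.015, 0, 0, 0, 1], [0, 0, 0.03, 0, 0, 0, 1], [0, 0, 0.045, 0, 0, 0, 1], [0, 0, 0.06, 0, 0, 0, 1], [0, 0, 0.075, 0, 0, 0, 1], [0, 0, 0.09, 0, 0, 0, 1], [0, 0, 0.097, 0, 0, 0, 1], [0, 0, 0.097, 0, 0, 0, 1], [0, 0, 0.097, 0, 0, 0, 1], [0, 0, 0.097, 0, 0, 0, 1]]]}}

```text
time_s: 52.97
position: [0.4544, 0.2434, 0.0476]
tcp_rot: [[-0.998, -0.065, 0.0], [-0.065, 0.998, 0.0], [-0.0, 0.0, -1.0]]
force: [-0.7, -0.7, -1.1]
opening: 0.113
grasp_force: 30.0
```

Emit:
{"name": "carry_out", "arguments": {"deltas": [[[0, 0, 0, 0, 0, 0, 0.8], [0, 0, 0, 0, 0, 0, 0.6], [0, 0, 0, 0, 0, 0, 0.4], [0, 0, 0, 0, 0, 0, 0.4], [0, 0, 0, 0, 0, 0, 0.4], [0, 0, 0, 0, 0, 0, 0.4], [0, 0, -0.1, 0, 0, 0, 0.4], [0, 0, -0.25, 0, 0, 0, 0.4], [0, 0, -0.4, 0, 0, 0, 0.4], [0, 0, -0.5, 0, 0, 0, 0.4]]]}}

```text
time_s: 53.8
position: [0.4549, 0.2436, 0.1242]
tcp_rot: [[-0.998, -0.065, 0.002], [-0.065, 0.998, 0.001], [-0.002, 0.0, -1.0]]
force: [0.8, 0.0, -0.3]
opening: 0.299
grasp_force: 0.0
```

Emit:
{"name": "carry_out", "arguments": {"deltas": [[[0.01, -0.1, -0.1, 0, 0, 0, 0.4], [0.01, -0.2, -0.2, 0, 0, 0, 0.4], [0.02, -0.3, -0.3, 0, 0, 0, 0.4], [0.02, -0.4, -0.4, 0, 0, 0, 0.4], [0.03, -0.5, -0.5, 0, 0, 0, 0.4], [0.03, -0.6, -0.52, 0, 0, 0, 0.4], [0.04, -0.7, -0.52, 0, 0, 0, 0.4], [0.04, -0.8, -0.52, 0, 0, 0, 0.4], [0.05, -0.9, -0.52, 0, 0, 0, 0.4], [0.05, -1, -0.52, 0, 0, 0, 0.4]]]}}

```text
time_s: 54.63
position: [0.456, 0.0925, 0.2006]
tcp_rot: [[-0.998, -0.065, -0.0], [-0.065, 0.998, 0.0], [0.0, 0.0, -1.0]]
force: [0.2, -0.5, -0.3]
opening: 0.298
grasp_force: 0.0
```

Emit:
{"name": "carry_out", "arguments": {"deltas": [[[0.01, -0.1, 0, 0, 0, 0, 0.4], [0.01, -0.2, 0, 0, 0, 0, 0.4], [0.02, -0.3, 0, 0, 0, 0, 0.4], [0.02, -0.4, 0, 0, 0, 0, 0.4], [0.03, -0.5, 0, 0, 0, 0, 0.4], [0.03, -0.6, 0, 0, 0, 0, 0.4], [0.04, -0.7, 0, 0, 0, 0, 0.4], [0.04, -0.8, 0, 0, 0, 0, 0.4], [0.05, -0.9, 0, 0, 0, 0, 0.4], [0.05, -1, 0, 0, 0, 0, 0.4]]]}}

```text
time_s: 55.47
position: [0.4583, -0.0576, 0.2005]
tcp_rot: [[-0.998, -0.065, -0.0], [-0.065, 0.998, 0.0], [0.0, 0.0, -1.0]]
force: [-0.1, 0.1, -0.6]
opening: 0.299
grasp_force: 0.0
```

Emit:
{"name": "carry_out", "arguments": {"deltas": [[[0.01, -0.12, 0, 0, 0, 0, 0.4], [0.01, -0.24, 0, 0, 0, 0, 0.4], [0.02, -0.36, 0, 0, 0, -0.001, 0.4], [0.02, -0.48, 0, 0, 0, -0.002, 0.4], [0.03, -0.6, 0, 0, 0, -0.0025, 0.4], [0.03, -0.72, 0, 0, 0, -0.0025, 0.4], [0.04, -0.84, 0, 0, 0, -0.0025, 0.4], [0.04, -0.94, 0, 0, 0, -0.0025, 0.4], [0.05, -1, 0, 0, 0, -0.0025, 0.4], [0.05, -1, 0, 0, 0, -0.0025, 0.4]]]}}

```text
time_s: 56.3
position: [0.4611, -0.2089, 0.2005]
tcp_rot: [[-0.997, -0.078, 0.0], [-0.078, 0.997, -0.001], [-0.0, -0.001, -1.0]]
force: [0.5, -0.3, -0.3]
opening: 0.3
grasp_force: 0.0
```

Emit:
{"name": "carry_out", "arguments": {"deltas": [[[0, -0.1, 0, 0, 0, 0, 0.4], [0, -0.2, 0, 0, 0, 0, 0.4], [0, -0.2, 0, 0, 0, 0, 0.4], [0, -0.2, 0, 0, 0, 0, 0.4], [0, -0.2, 0, 0, 0, 0, 0.4], [0, -0.2, 0, 0, 0, 0, 0.4], [0, -0.2, 0, 0, 0, 0, 0.4], [0, -0.2, 0, 0, 0, 0, 0.4], [0, -0.2, 0, 0, 0, 0, 0.4], [0, -0.2, 0, 0, 0, 0, 0.4]]]}}

```text
time_s: 57.13
position: [0.4634, -0.2368, 0.2006]
tcp_rot: [[-0.997, -0.081, 0.0], [-0.081, 0.997, 0.0], [-0.0, 0.0, -1.0]]
force: [-0.5, 0.5, 0.1]
opening: 0.3
grasp_force: 0.0
```

```bash
python3 d.py .4622 -.2372 .128 4.6
```

```text
[ 0.008 -0.002  0.484] [0.     0.     0.0001] [ 0.4634 -0.2368  0.2006] 0.3 [-0.5  0.5  0.1]
```

Emit:
{"name": "carry_out", "arguments": {"deltas": [[[0, 0, 0.06, 0, 0, 0, 0.4], [0, 0, 0.12, 0, 0, 0, 0.4], [0, 0, 0.18, 0, 0, 0, 0.4], [0, 0, 0.24, 0, 0, 0, 0.4], [0, 0, 0.3, 0, 0, 0, 0.4], [0, 0, 0.36, 0, 0, 0, 0.4], [0, 0, 0.42, 0, 0, 0, 0.4], [0, 0, 0.46, 0, 0, 0, 0.4], [0, 0, 0.484, 0, 0, 0, 0.4], [0, 0, 0.484, 0, 0, 0, 0.4]]]}}

```text
time_s: 57.97
position: [0.4629, -0.2367, 0.1269]
tcp_rot: [[-0.997, -0.08, -0.001], [-0.08, 0.997, 0.001], [0.001, 0.001, -1.0]]
force: [-0.2, 1.2, 0.2]
opening: 0.298
grasp_force: 0.0
```

Emit:
{"name": "carry_out", "arguments": {"deltas": [[[0, 0, 0, 0, 0, 0, 0.4], [0, 0, 0, 0, 0, 0, 0.6], [0, 0, 0, 0, 0, 0, 0.8], [0, 0, 0, 0, 0, 0, 1], [0, 0, 0, 0, 0, 0, 1], [0, 0, 0, 0, 0, 0, 1], [0, 0, 0, 0, 0, 0, 1], [0, 0, 0, 0, 0, 0, 1], [0, 0, 0, 0, 0, 0, 1], [0, 0, 0, 0, 0, 0, 1]]]}}

```text
time_s: 58.8
position: [0.4636, -0.2373, 0.1283]
tcp_rot: [[-0.997, -0.08, 0.001], [-0.08, 0.997, -0.001], [-0.001, -0.001, -1.0]]
force: [-0.6, 0.2, 5.1]
opening: 0.113
grasp_force: 30.0
```

Emit:
{"name": "carry_out", "arguments": {"deltas": [[[0, 0, -0.04, 0, 0, 0, 1], [0, 0, -0.1, 0, 0, 0, 1], [0, 0, -0.2, 0, 0, 0, 1], [0, 0, -0.3, 0, 0, 0, 1], [0, 0, -0.4, 0, 0, 0, 1], [0, 0, -0.5, 0, 0, 0, 1], [0, 0, -0.6, 0, 0, 0, 1], [0, 0, -0.7, 0, 0, 0, 1], [0, 0, -0.8, 0, 0, 0, 1], [0, 0, -0.9, 0, 0, 0, 1]]]}}

```text
time_s: 59.63
position: [0.4629, -0.2366, 0.2639]
tcp_rot: [[-0.997, -0.08, -0.0], [-0.08, 0.997, 0.001], [0.0, 0.001, -1.0]]
force: [0.3, 0.3, -1.4]
opening: 0.111
grasp_force: 30.0
```

```bash
python3 -c "
from h import *
print(rack())"; python3 d.py .4513 .2853 .263 3.7
```

```text
(array([0.45115445, 0.26427139]), np.float32(3.7472353), array([110.87204742, 270.0881958 ]), array([ 163,  217,   81,   38, 2587], dtype=int32))
[-0.192  3.484  0.014] [-0.0006  0.0007  0.0026] [ 0.4646 -0.2379  0.267 ] 0.11 [ 1.1 -0.7 -0. ]
```

Emit:
{"name": "carry_out", "arguments": {"deltas": [[[-0.01, 0.06, 0, 0, 0, 0, 1], [-0.01, 0.16, 0, 0, 0, 0, 1], [-0.02, 0.26, 0, 0, 0, 0, 1], [-0.02, 0.36, 0, 0, 0, 0, 1], [-0.03, 0.46, 0, 0, 0, 0, 1], [-0.03, 0.56, 0, 0, 0, 0, 1], [-0.04, 0.66, 0, 0, 0, 0, 1], [-0.04, 0.76, 0, 0, 0, 0, 1], [-0.05, 0.86, 0, 0, 0, 0, 1], [-0.05, 0.95, 0, 0, 0, 0, 1]]]}}

```text
time_s: 60.52
position: [0.4583, -0.0916, 0.2621]
tcp_rot: [[-0.997, -0.082, -0.002], [-0.082, 0.997, 0.001], [0.002, 0.002, -1.0]]
force: [-0.1, -0.6, -1.2]
opening: 0.115
grasp_force: 30.0
```

Emit:
{"name": "carry_out", "arguments": {"deltas": [[[-0.01, 0.1, 0, 0, 0, 0, 1], [-0.01, 0.2, 0, 0, 0, 0, 1], [-0.02, 0.3, 0, 0, 0, 0, 1], [-0.02, 0.4, 0, 0, 0, 0, 1], [-0.03, 0.5, 0, 0, 0, 0, 1], [-0.03, 0.6, 0, 0, 0, 0, 1], [-0.04, 0.7, 0, 0, 0, 0, 1], [-0.04, 0.8, 0, 0, 0, 0, 1], [-0.05, 0.9, 0, 0, 0, 0, 1], [-0.05, 1, 0, 0, 0, 0, 1]]]}}

```text
time_s: 61.35
position: [0.4533, 0.0579, 0.2621]
tcp_rot: [[-0.997, -0.082, -0.002], [-0.082, 0.997, 0.001], [0.002, 0.001, -1.0]]
force: [0.2, -0.9, -1.6]
opening: 0.111
grasp_force: 30.0
```

Emit:
{"name": "carry_out", "arguments": {"deltas": [[[-0.01, 0.1, 0, 0, 0, 0, 1], [-0.01, 0.2, 0, 0, 0, 0, 1], [-0.02, 0.3, 0, 0, 0, 0, 1], [-0.02, 0.4, 0, 0, 0, 0, 1], [-0.03, 0.5, 0, 0, 0, 0, 1], [-0.03, 0.6, 0, 0, 0, 0, 1], [-0.04, 0.7, 0, 0, 0, 0, 1], [-0.04, 0.8, 0, 0, 0, 0, 1], [-0.05, 0.9, 0, 0, 0, 0, 1], [-0.05, 1, 0, 0, 0, 0, 1]]]}}

```text
time_s: 62.18
position: [0.4483, 0.2076, 0.2621]
tcp_rot: [[-0.997, -0.082, -0.002], [-0.082, 0.997, -0.0], [0.002, -0.0, -1.0]]
force: [-0.3, -0.0, -0.7]
opening: 0.117
grasp_force: 30.0
```

Emit:
{"name": "carry_out", "arguments": {"deltas": [[[-0.01, 0.1, 0, 0, 0, 0.001, 1], [-0.02, 0.2, 0, 0, 0, 0.002, 1], [-0.03, 0.3, 0, 0, 0, 0.0025, 1], [-0.04, 0.4, 0, 0, 0, 0.0025, 1], [-0.05, 0.48, 0, 0, 0, 0.0025, 1], [-0.05, 0.527, 0, 0, 0, 0.0025, 1], [-0.05, 0.527, 0.1, 0, 0, 0.0025, 1], [-0.05, 0.527, 0.2, 0, 0, 0.0025, 1], [-0.05, 0.527, 0.3, 0, 0, 0.0025, 1], [-0.05, 0.527, 0.4, 0, 0, 0.0025, 1]]]}}

```text
time_s: 63.02
position: [0.4504, 0.2854, 0.202]
tcp_rot: [[-0.998, -0.065, -0.001], [-0.065, 0.998, -0.001], [0.001, -0.0, -1.0]]
force: [0.0, 0.4, -1.1]
opening: 0.111
grasp_force: 30.0
```

Emit:
{"name": "carry_out", "arguments": {"deltas": [[[0, 0, 0.1, 0, 0, 0, 1], [0, 0, 0.2, 0, 0, 0, 1], [0, 0, 0.3, 0, 0, 0, 1], [0, 0, 0.4, 0, 0, 0, 1], [0, 0, 0.5, 0, 0, 0, 1], [0, 0, 0.5, 0, 0, 0, 1], [0, 0, 0.5, 0, 0, 0, 1], [0, 0, 0.5, 0, 0, 0, 1], [0, 0, 0.5, 0, 0, 0, 1], [0, 0, 0.5, 0, 0, 0, 1]]]}}

```text
time_s: 63.85
position: [0.452, 0.2855, 0.1289]
tcp_rot: [[-0.998, -0.065, 0.002], [-0.065, 0.998, 0.001], [-0.002, 0.001, -1.0]]
force: [0.1, 0.9, -2.2]
opening: 0.107
grasp_force: 30.0
```

```bash
python3 d.py .4513 .2853 .0475 3.7
```

```text
[ 0.006 -0.002  0.543] [0.0001 0.0003 0.    ] [0.452  0.2855 0.1289] 0.107 [ 0.1  0.9 -2.2]
```

Emit:
{"name": "carry_out", "arguments": {"deltas": [[[0, 0, 0.08, 0, 0, 0, 1], [0, 0, 0.16, 0, 0, 0, 1], [0, 0, 0.24, 0, 0, 0, 1], [0, 0, 0.32, 0, 0, 0, 1], [0, 0, 0.4, 0, 0, 0, 1], [0, 0, 0.46, 0, 0, 0, 1], [0, 0, 0.5, 0, 0, 0, 1], [0, 0, 0.53, 0, 0, 0, 1], [0, 0, 0.54, 0, 0, 0, 1], [0, 0, 0.54, 0, 0, 0, 1]]]}}

```text
time_s: 64.68
position: [0.4515, 0.2852, 0.0469]
tcp_rot: [[-0.998, -0.065, 0.0], [-0.065, 0.998, -0.0], [-0.0, -0.0, -1.0]]
force: [-1.0, 0.1, -0.5]
opening: 0.113
grasp_force: 30.0
```

Emit:
{"name": "carry_out", "arguments": {"deltas": [[[0, 0, 0, 0, 0, 0, 0.8], [0, 0, 0, 0, 0, 0, 0.6], [0, 0, 0, 0, 0, 0, 0.4], [0, 0, 0, 0, 0, 0, 0.4], [0, 0, 0, 0, 0, 0, 0.4], [0, 0, 0, 0, 0, 0, 0.4], [0, 0, -0.1, 0, 0, 0, 0.4], [0, 0, -0.25, 0, 0, 0, 0.4], [0, 0, -0.4, 0, 0, 0, 0.4], [0, 0, -0.5, 0, 0, 0, 0.4]]]}}

```text
time_s: 65.52
position: [0.452, 0.2855, 0.1237]
tcp_rot: [[-0.998, -0.065, 0.002], [-0.065, 0.998, 0.001], [-0.002, 0.001, -1.0]]
force: [1.0, 0.9, -0.1]
opening: 0.299
grasp_force: 0.0
```

Emit:
{"name": "carry_out", "arguments": {"deltas": [[[0.01, -0.1, -0.1, 0, 0, 0, 0.4], [0.01, -0.2, -0.2, 0, 0, 0, 0.4], [0.02, -0.3, -0.3, 0, 0, 0, 0.4], [0.02, -0.4, -0.4, 0, 0, 0, 0.4], [0.03, -0.5, -0.5, 0, 0, 0, 0.4], [0.03, -0.6, -0.52, 0, 0, 0, 0.4], [0.03, -0.7, -0.52, 0, 0, 0, 0.4], [0.03, -0.8, -0.52, 0, 0, 0, 0.4], [0.04, -0.9, -0.52, 0, 0, 0, 0.4], [0.04, -1, -0.52, 0, 0, 0, 0.4]]]}}

```text
time_s: 66.35
position: [0.4546, 0.1344, 0.2]
tcp_rot: [[-0.998, -0.065, -0.0], [-0.065, 0.998, -0.0], [0.0, -0.0, -1.0]]
force: [0.2, 0.1, -0.0]
opening: 0.302
grasp_force: 0.0
```

Emit:
{"name": "carry_out", "arguments": {"deltas": [[[0.01, -0.1, 0, 0, 0, 0, 0.4], [0.01, -0.2, 0, 0, 0, 0, 0.4], [0.02, -0.3, 0, 0, 0, 0, 0.4], [0.02, -0.4, 0, 0, 0, 0, 0.4], [0.03, -0.5, 0, 0, 0, 0, 0.4], [0.03, -0.6, 0, 0, 0, 0, 0.4], [0.03, -0.7, 0, 0, 0, 0, 0.4], [0.03, -0.8, 0, 0, 0, 0, 0.4], [0.04, -0.9, 0, 0, 0, 0, 0.4], [0.04, -1, 0, 0, 0, 0, 0.4]]]}}

```text
time_s: 67.18
position: [0.4584, -0.0156, 0.2]
tcp_rot: [[-0.998, -0.065, -0.0], [-0.065, 0.998, 0.0], [0.0, 0.0, -1.0]]
force: [-0.3, 0.2, 0.3]
opening: 0.3
grasp_force: 0.0
```

Emit:
{"name": "carry_out", "arguments": {"deltas": [[[0.01, -0.1, 0, 0, 0, 0, 0.4], [0.01, -0.2, 0, 0, 0, 0, 0.4], [0.02, -0.3, 0, 0, 0, 0, 0.4], [0.02, -0.4, 0, 0, 0, 0, 0.4], [0.03, -0.5, 0, 0, 0, 0, 0.4], [0.03, -0.6, 0, 0, 0, 0, 0.4], [0.03, -0.7, 0, 0, 0, 0, 0.4], [0.03, -0.8, 0, 0, 0, 0, 0.4], [0.04, -0.9, 0, 0, 0, 0, 0.4], [0.04, -1, 0, 0, 0, 0, 0.4]]]}}

```text
time_s: 68.02
position: [0.4621, -0.1656, 0.1999]
tcp_rot: [[-0.998, -0.065, -0.0], [-0.065, 0.998, 0.0], [0.0, 0.0, -1.0]]
force: [-0.4, -0.4, -0.5]
opening: 0.299
grasp_force: 0.0
```

Emit:
{"name": "carry_out", "arguments": {"deltas": [[[0.01, -0.12, 0, 0, 0, -0.001, 0.4], [0.01, -0.24, 0, 0, 0, -0.002, 0.4], [0.02, -0.36, 0, 0, 0, -0.0025, 0.4], [0.02, -0.48, 0, 0, 0, -0.0025, 0.4], [0.03, -0.6, 0, 0, 0, -0.0025, 0.4], [0.03, -0.7, 0, 0, 0, -0.0025, 0.4], [0.03, -0.76, 0, 0, 0, -0.0025, 0.4], [0.03, -0.76, 0, 0, 0, -0.0025, 0.4], [0.03, -0.76, 0, 0, 0, -0.0025, 0.4], [0.03, -0.76, 0, 0, 0, -0.0025, 0.4]]]}}

```text
time_s: 68.85
position: [0.4651, -0.2779, 0.1997]
tcp_rot: [[-0.997, -0.081, -0.001], [-0.081, 0.997, 0.001], [0.001, 0.001, -1.0]]
force: [-0.6, -0.1, -0.3]
opening: 0.3
grasp_force: 0.0
```

```bash
python3 d.py .4655 -.279 .128 4.6
```

```text
[-0.003 -0.008  0.478] [ 0.0002 -0.0001  0.0001] [ 0.4651 -0.2779  0.1997] 0.3 [-0.6 -0.1 -0.3]
```

Emit:
{"name": "carry_out", "arguments": {"deltas": [[[0, 0, 0.06, 0, 0, 0, 0.4], [0, 0, 0.12, 0, 0, 0, 0.4], [0, 0, 0.18, 0, 0, 0, 0.4], [0, 0, 0.24, 0, 0, 0, 0.4], [0, 0, 0.3, 0, 0, 0, 0.4], [0, 0, 0.36, 0, 0, 0, 0.4], [0, 0, 0.42, 0, 0, 0, 0.4], [0, 0, 0.46, 0, 0, 0, 0.4], [0, 0, 0.478, 0, 0, 0, 0.4], [0, 0, 0.478, 0, 0, 0, 0.4]]]}}

```text
time_s: 69.68
position: [0.465, -0.2788, 0.1273]
tcp_rot: [[-0.997, -0.08, -0.001], [-0.08, 0.997, 0.001], [0.001, 0.001, -1.0]]
force: [0.5, 0.1, -0.6]
opening: 0.295
grasp_force: 0.0
```

Emit:
{"name": "carry_out", "arguments": {"deltas": [[[0, 0, 0, 0, 0, 0, 0.4], [0, 0, 0, 0, 0, 0, 0.6], [0, 0, 0, 0, 0, 0, 0.8], [0, 0, 0, 0, 0, 0, 1], [0, 0, 0, 0, 0, 0, 1], [0, 0, 0, 0, 0, 0, 1], [0, 0, 0, 0, 0, 0, 1], [0, 0, 0, 0, 0, 0, 1], [0, 0, 0, 0, 0, 0, 1], [0, 0, 0, 0, 0, 0, 1]]]}}

```text
time_s: 70.52
position: [0.4656, -0.2793, 0.1286]
tcp_rot: [[-0.997, -0.08, 0.0], [-0.08, 0.997, -0.001], [-0.0, -0.001, -1.0]]
force: [-0.2, 0.4, 3.9]
opening: 0.114
grasp_force: 30.0
```

Emit:
{"name": "carry_out", "arguments": {"deltas": [[[0, 0, -0.04, 0, 0, 0, 1], [0, 0, -0.1, 0, 0, 0, 1], [0, 0, -0.2, 0, 0, 0, 1], [0, 0, -0.3, 0, 0, 0, 1], [0, 0, -0.4, 0, 0, 0, 1], [0, 0, -0.5, 0, 0, 0, 1], [0, 0, -0.6, 0, 0, 0, 1], [0, 0, -0.7, 0, 0, 0, 1], [0, 0, -0.8, 0, 0, 0, 1], [0, 0, -0.9, 0, 0, 0, 1]]]}}

```text
time_s: 71.35
position: [0.465, -0.2786, 0.2641]
tcp_rot: [[-0.997, -0.08, -0.001], [-0.08, 0.997, 0.001], [0.001, 0.001, -1.0]]
force: [0.3, 0.1, -2.5]
opening: 0.112
grasp_force: 30.0
```

```bash
python3 -c "
from h import *
print(rack())"; python3 d.py .4486 .3272 .263 3.7
```

```text
(array([0.45115109, 0.26432254]), np.float32(3.7472384), array([110.87204742, 270.19070435]), array([ 163,  217,   81,   38, 2587], dtype=int32))
[-0.207  4.044  0.013] [-0.0006  0.0006  0.0026] [ 0.4666 -0.28    0.2673] 0.113 [ 1.2 -0.5 -0.1]
```

Emit:
{"name": "carry_out", "arguments": {"deltas": [[[-0.01, 0.06, 0, 0, 0, 0, 1], [-0.01, 0.16, 0, 0, 0, 0, 1], [-0.02, 0.26, 0, 0, 0, 0, 1], [-0.02, 0.36, 0, 0, 0, 0, 1], [-0.03, 0.46, 0, 0, 0, 0, 1], [-0.03, 0.56, 0, 0, 0, 0, 1], [-0.04, 0.66, 0, 0, 0, 0, 1], [-0.04, 0.76, 0, 0, 0, 0, 1], [-0.05, 0.86, 0, 0, 0, 0, 1], [-0.05, 0.95, 0, 0, 0, 0, 1]]]}}

```text
time_s: 72.23
position: [0.4612, -0.1344, 0.2631]
tcp_rot: [[-0.997, -0.081, -0.0], [-0.081, 0.997, 0.0], [0.0, 0.0, -1.0]]
force: [-0.1, 0.1, -1.9]
opening: 0.109
grasp_force: 30.0
```

Emit:
{"name": "carry_out", "arguments": {"deltas": [[[-0.01, 0.1, 0, 0, 0, 0, 1], [-0.01, 0.2, 0, 0, 0, 0, 1], [-0.02, 0.3, 0, 0, 0, 0, 1], [-0.02, 0.4, 0, 0, 0, 0, 1], [-0.03, 0.5, 0, 0, 0, 0, 1], [-0.03, 0.6, 0, 0, 0, 0, 1], [-0.04, 0.7, 0, 0, 0, 0, 1], [-0.04, 0.8, 0, 0, 0, 0, 1], [-0.05, 0.9, 0, 0, 0, 0, 1], [-0.05, 1, 0, 0, 0, 0, 1]]]}}

```text
time_s: 73.07
position: [0.4565, 0.0152, 0.2632]
tcp_rot: [[-0.997, -0.081, 0.0], [-0.081, 0.997, -0.0], [-0.0, -0.0, -1.0]]
force: [-0.5, 0.2, -2.2]
opening: 0.109
grasp_force: 30.0
```

Emit:
{"name": "carry_out", "arguments": {"deltas": [[[-0.01, 0.1, 0, 0, 0, 0, 1], [-0.01, 0.2, 0, 0, 0, 0, 1], [-0.02, 0.3, 0, 0, 0, 0, 1], [-0.02, 0.4, 0, 0, 0, 0, 1], [-0.03, 0.5, 0, 0, 0, 0, 1], [-0.03, 0.6, 0, 0, 0, 0, 1], [-0.04, 0.7, 0, 0, 0, 0, 1], [-0.04, 0.8, 0, 0, 0, 0, 1], [-0.05, 0.9, 0, 0, 0, 0, 1], [-0.05, 1, 0, 0, 0, 0, 1]]]}}

```text
time_s: 73.9
position: [0.4518, 0.1652, 0.2632]
tcp_rot: [[-0.997, -0.081, 0.0], [-0.081, 0.997, -0.0], [-0.0, -0.0, -1.0]]
force: [-0.3, 0.9, -2.0]
opening: 0.109
grasp_force: 30.0
```

Emit:
{"name": "carry_out", "arguments": {"deltas": [[[-0.01, 0.1, 0, 0, 0, 0.001, 1], [-0.01, 0.2, 0, 0, 0, 0.002, 1], [-0.02, 0.3, 0, 0, 0, 0.0025, 1], [-0.02, 0.4, 0, 0, 0, 0.0025, 1], [-0.03, 0.5, 0, 0, 0, 0.0025, 1], [-0.03, 0.6, 0, 0, 0, 0.0025, 1], [-0.04, 0.7, 0, 0, 0, 0.0025, 1], [-0.04, 0.8, 0, 0, 0, 0.0025, 1], [-0.05, 0.9, 0, 0, 0, 0.0025, 1], [-0.05, 1, 0, 0, 0, 0.0025, 1]]]}}

```text
time_s: 74.73
position: [0.447, 0.3152, 0.2631]
tcp_rot: [[-0.998, -0.065, 0.0], [-0.065, 0.998, -0.0], [-0.0, -0.0, -1.0]]
force: [0.3, -0.1, -2.7]
opening: 0.106
grasp_force: 30.0
```

Emit:
{"name": "carry_out", "arguments": {"deltas": [[[-0.01, 0.088, 0, 0, 0, 0, 1], [-0.01, 0.088, 0.13, 0, 0, 0, 1], [-0.01, 0.088, 0.26, 0, 0, 0, 1], [-0.01, 0.088, 0.39, 0, 0, 0, 1], [-0.01, 0.088, 0.52, 0, 0, 0, 1], [-0.01, 0.088, 0.65, 0, 0, 0, 1], [-0.01, 0.088, 0.78, 0, 0, 0, 1], [-0.01, 0.088, 0.9, 0, 0, 0, 1], [-0.01, 0.088, 0.9, 0, 0, 0, 1], [-0.01, 0.088, 0.9, 0, 0, 0, 1]]]}}

```text
time_s: 75.57
position: [0.4475, 0.3273, 0.1275]
tcp_rot: [[-0.998, -0.065, -0.002], [-0.065, 0.998, -0.001], [0.002, -0.001, -1.0]]
force: [-0.4, 0.2, -2.1]
opening: 0.111
grasp_force: 30.0
```

```bash
python3 d.py .4486 .3272 .0475 3.7
```

```text
[-0.009 -0.     0.533] [-0.0002 -0.0004  0.0001] [0.4475 0.3273 0.1275] 0.111 [-0.4  0.2 -2.1]
```

Emit:
{"name": "carry_out", "arguments": {"deltas": [[[0, 0, 0.08, 0, 0, 0, 1], [0, 0, 0.16, 0, 0, 0, 1], [0, 0, 0.24, 0, 0, 0, 1], [0, 0, 0.32, 0, 0, 0, 1], [0, 0, 0.4, 0, 0, 0, 1], [0, 0, 0.46, 0, 0, 0, 1], [0, 0, 0.5, 0, 0, 0, 1], [0, 0, 0.525, 0, 0, 0, 1], [0, 0, 0.535, 0, 0, 0, 1], [0, 0, 0.535, 0, 0, 0, 1]]]}}

```text
time_s: 76.4
position: [0.4486, 0.3274, 0.0481]
tcp_rot: [[-0.998, -0.065, 0.0], [-0.065, 0.998, 0.0], [-0.0, 0.0, -1.0]]
force: [0.3, -0.5, -2.7]
opening: 0.111
grasp_force: 30.0
```

Emit:
{"name": "carry_out", "arguments": {"deltas": [[[0, 0, 0, 0, 0, 0, 0.8], [0, 0, 0, 0, 0, 0, 0.6], [0, 0, 0, 0, 0, 0, 0.4], [0, 0, 0, 0, 0, 0, 0.4], [0, 0, 0, 0, 0, 0, 0.4], [0, 0, 0, 0, 0, 0, 0.4], [0, 0, -0.1, 0, 0, 0, 0.4], [0, 0, -0.25, 0, 0, 0, 0.4], [0, 0, -0.4, 0, 0, 0, 0.4], [0, 0, -0.5, 0, 0, 0, 0.4]]]}}

```text
time_s: 77.23
position: [0.449, 0.3276, 0.1248]
tcp_rot: [[-0.998, -0.065, 0.002], [-0.065, 0.998, 0.001], [-0.002, 0.001, -1.0]]
force: [0.2, -0.2, -0.2]
opening: 0.299
grasp_force: 0.0
```

Emit:
{"name": "carry_out", "arguments": {"deltas": [[[0.01, -0.1, -0.1, 0, 0, 0, 0.4], [0.01, -0.2, -0.2, 0, 0, 0, 0.4], [0.02, -0.3, -0.3, 0, 0, 0, 0.4], [0.02, -0.4, -0.4, 0, 0, 0, 0.4], [0.03, -0.5, -0.5, 0, 0, 0, 0.4], [0.03, -0.6, -0.52, 0, 0, 0, 0.4], [0.03, -0.7, -0.52, 0, 0, 0, 0.4], [0.03, -0.8, -0.52, 0, 0, 0, 0.4], [0.03, -0.9, -0.52, 0, 0, 0, 0.4], [0.03, -1, -0.52, 0, 0, 0, 0.4]]]}}

```text
time_s: 78.07
position: [0.4534, 0.1765, 0.2012]
tcp_rot: [[-0.998, -0.065, 0.0], [-0.065, 0.998, 0.0], [-0.0, 0.0, -1.0]]
force: [-0.1, -0.0, -0.2]
opening: 0.302
grasp_force: 0.0
```

Emit:
{"name": "carry_out", "arguments": {"deltas": [[[0.01, -0.1, 0, 0, 0, 0, 0.4], [0.01, -0.2, 0, 0, 0, 0, 0.4], [0.02, -0.3, 0, 0, 0, 0, 0.4], [0.02, -0.4, 0, 0, 0, 0, 0.4], [0.03, -0.5, 0, 0, 0, 0, 0.4], [0.03, -0.6, 0, 0, 0, 0, 0.4], [0.03, -0.7, 0, 0, 0, 0, 0.4], [0.03, -0.8, 0, 0, 0, 0, 0.4], [0.03, -0.9, 0, 0, 0, 0, 0.4], [0.03, -1, 0, 0, 0, 0, 0.4]]]}}

```text
time_s: 78.9
position: [0.4586, 0.0266, 0.2011]
tcp_rot: [[-0.998, -0.065, 0.0], [-0.065, 0.998, -0.0], [-0.0, -0.0, -1.0]]
force: [0.2, 0.1, 0.4]
opening: 0.302
grasp_force: 0.0
```

Emit:
{"name": "carry_out", "arguments": {"deltas": [[[0.01, -0.1, 0, 0, 0, 0, 0.4], [0.01, -0.2, 0, 0, 0, 0, 0.4], [0.02, -0.3, 0, 0, 0, 0, 0.4], [0.02, -0.4, 0, 0, 0, 0, 0.4], [0.03, -0.5, 0, 0, 0, 0, 0.4], [0.03, -0.6, 0, 0, 0, 0, 0.4], [0.03, -0.7, 0, 0, 0, 0, 0.4], [0.03, -0.8, 0, 0, 0, 0, 0.4], [0.03, -0.9, 0, 0, 0, 0, 0.4], [0.03, -1, 0, 0, 0, 0, 0.4]]]}}

```text
time_s: 79.73
position: [0.4638, -0.1234, 0.201]
tcp_rot: [[-0.998, -0.065, 0.0], [-0.065, 0.998, 0.0], [-0.0, 0.0, -1.0]]
force: [-0.9, -0.8, -0.1]
opening: 0.301
grasp_force: 0.0
```

Emit:
{"name": "carry_out", "arguments": {"deltas": [[[0.01, -0.1, 0, 0, 0, 0, 0.4], [0.01, -0.2, 0, 0, 0, 0, 0.4], [0.02, -0.3, 0, 0, 0, 0, 0.4], [0.02, -0.4, 0, 0, 0, 0, 0.4], [0.03, -0.5, 0, 0, 0, 0, 0.4], [0.03, -0.6, 0, 0, 0, 0, 0.4], [0.03, -0.7, 0, 0, 0, 0, 0.4], [0.03, -0.8, 0, 0, 0, 0, 0.4], [0.03, -0.9, 0, 0, 0, 0, 0.4], [0.03, -1, 0, 0, 0, 0, 0.4]]]}}

```text
time_s: 80.57
position: [0.4693, -0.2742, 0.2009]
tcp_rot: [[-0.998, -0.065, 0.0], [-0.065, 0.998, -0.0], [-0.0, -0.0, -1.0]]
force: [-0.3, -0.0, -0.4]
opening: 0.301
grasp_force: 0.0
```

Emit:
{"name": "carry_out", "arguments": {"deltas": [[[0, -0.1, 0, 0, 0, -0.001, 0.4], [0.01, -0.2, 0, 0, 0, -0.002, 0.4], [0.01, -0.3, 0, 0, 0, -0.0025, 0.4], [0.01, -0.32, 0, 0, 0, -0.0025, 0.4], [0.01, -0.32, 0, 0, 0, -0.0025, 0.4], [0.01, -0.32, 0, 0, 0, -0.0025, 0.4], [0.01, -0.32, 0, 0, 0, -0.0025, 0.4], [0.01, -0.32, 0, 0, 0, -0.0025, 0.4], [0.01, -0.32, 0, 0, 0, -0.0025, 0.4], [0.01, -0.32, 0, 0, 0, -0.0025, 0.4]]]}}

```text
time_s: 81.4
position: [0.4709, -0.3201, 0.2011]
tcp_rot: [[-0.997, -0.081, 0.0], [-0.081, 0.997, 0.0], [-0.0, 0.0, -1.0]]
force: [0.8, -0.5, -0.3]
opening: 0.301
grasp_force: 0.0
```

```bash
python3 d.py .4690 -.3209 .128 4.6
```

```text
[ 0.013 -0.004  0.487] [0.     0.     0.0001] [ 0.4709 -0.3201  0.2011] 0.301 [ 0.8 -0.5 -0.3]
```

Emit:
{"name": "carry_out", "arguments": {"deltas": [[[0.01, 0, 0.06, 0, 0, 0, 0.4], [0.01, 0, 0.12, 0, 0, 0, 0.4], [0.01, 0, 0.18, 0, 0, 0, 0.4], [0.01, 0, 0.24, 0, 0, 0, 0.4], [0.01, 0, 0.3, 0, 0, 0, 0.4], [0.01, 0, 0.36, 0, 0, 0, 0.4], [0.01, 0, 0.42, 0, 0, 0, 0.4], [0.01, 0, 0.46, 0, 0, 0, 0.4], [0.01, 0, 0.487, 0, 0, 0, 0.4], [0.01, 0, 0.487, 0, 0, 0, 0.4]]]}}

```text
time_s: 82.23
position: [0.4688, -0.3204, 0.1268]
tcp_rot: [[-0.997, -0.08, -0.001], [-0.08, 0.997, 0.001], [0.001, 0.001, -1.0]]
force: [0.1, 0.0, 0.3]
opening: 0.306
grasp_force: 0.0
```

Emit:
{"name": "carry_out", "arguments": {"deltas": [[[0, 0, 0, 0, 0, 0, 0.4], [0, 0, 0, 0, 0, 0, 0.6], [0, 0, 0, 0, 0, 0, 0.8], [0, 0, 0, 0, 0, 0, 1], [0, 0, 0, 0, 0, 0, 1], [0, 0, 0, 0, 0, 0, 1], [0, 0, 0, 0, 0, 0, 1], [0, 0, 0, 0, 0, 0, 1], [0, 0, 0, 0, 0, 0, 1], [0, 0, 0, 0, 0, 0, 1]]]}}

```text
time_s: 83.07
position: [0.4695, -0.3211, 0.1283]
tcp_rot: [[-0.997, -0.08, 0.001], [-0.08, 0.997, -0.001], [-0.001, -0.001, -1.0]]
force: [0.1, -0.3, 3.6]
opening: 0.116
grasp_force: 30.0
```

Emit:
{"name": "carry_out", "arguments": {"deltas": [[[0, 0, -0.04, 0, 0, 0, 1], [0, 0, -0.1, 0, 0, 0, 1], [0, 0, -0.2, 0, 0, 0, 1], [0, 0, -0.3, 0, 0, 0, 1], [0, 0, -0.4, 0, 0, 0, 1], [0, 0, -0.5, 0, 0, 0, 1], [0, 0, -0.6, 0, 0, 0, 1], [0, 0, -0.7, 0, 0, 0, 1], [0, 0, -0.8, 0, 0, 0, 1], [0, 0, -0.9, 0, 0, 0, 1]]]}}

```text
time_s: 83.9
position: [0.4689, -0.3203, 0.2639]
tcp_rot: [[-0.997, -0.08, -0.0], [-0.08, 0.997, 0.001], [0.0, 0.001, -1.0]]
force: [-0.6, 0.5, -1.6]
opening: 0.113
grasp_force: 30.0
```

```bash
python3 -c "
from h import *
print(rack())"; python3 d.py .4459 .3691 .263 3.7
```

```text
(array([0.45128833, 0.26429166]), np.float32(3.8134797), array([110.81866455, 270.18264771]), array([ 163,  217,   81,   38, 2587], dtype=int32))
[-0.208  4.604  0.008] [-0.0007  0.0006  0.0026] [ 0.4705 -0.3218  0.2672] 0.113 [ 0.8 -0.5  0.1]
```

Emit:
{"name": "carry_out", "arguments": {"deltas": [[[-0.01, 0.06, 0, 0, 0, 0, 1], [-0.01, 0.16, 0, 0, 0, 0, 1], [-0.02, 0.26, 0, 0, 0, 0, 1], [-0.02, 0.36, 0, 0, 0, 0, 1], [-0.03, 0.46, 0, 0, 0, 0, 1], [-0.03, 0.56, 0, 0, 0, 0, 1], [-0.04, 0.66, 0, 0, 0, 0, 1], [-0.04, 0.76, 0, 0, 0, 0, 1], [-0.04, 0.86, 0, 0, 0, 0, 1], [-0.04, 0.95, 0, 0, 0, 0, 1]]]}}

```text
time_s: 84.78
position: [0.4636, -0.1765, 0.2629]
tcp_rot: [[-0.997, -0.081, -0.0], [-0.081, 0.997, 0.0], [0.0, 0.0, -1.0]]
force: [0.4, 0.3, -1.0]
opening: 0.109
grasp_force: 30.0
```

Emit:
{"name": "carry_out", "arguments": {"deltas": [[[-0.01, 0.1, 0, 0, 0, 0, 1], [-0.01, 0.2, 0, 0, 0, 0, 1], [-0.02, 0.3, 0, 0, 0, 0, 1], [-0.02, 0.4, 0, 0, 0, 0, 1], [-0.03, 0.5, 0, 0, 0, 0, 1], [-0.03, 0.6, 0, 0, 0, 0, 1], [-0.04, 0.7, 0, 0, 0, 0, 1], [-0.04, 0.8, 0, 0, 0, 0, 1], [-0.04, 0.9, 0, 0, 0, 0, 1], [-0.04, 1, 0, 0, 0, 0, 1]]]}}

```text
time_s: 85.62
position: [0.4575, -0.027, 0.263]
tcp_rot: [[-0.997, -0.08, 0.0], [-0.08, 0.997, -0.0], [-0.0, -0.0, -1.0]]
force: [0.6, -0.1, -1.0]
opening: 0.111
grasp_force: 30.0
```

Emit:
{"name": "carry_out", "arguments": {"deltas": [[[-0.01, 0.1, 0, 0, 0, 0, 1], [-0.01, 0.2, 0, 0, 0, 0, 1], [-0.02, 0.3, 0, 0, 0, 0, 1], [-0.02, 0.4, 0, 0, 0, 0, 1], [-0.03, 0.5, 0, 0, 0, 0, 1], [-0.03, 0.6, 0, 0, 0, 0, 1], [-0.04, 0.7, 0, 0, 0, 0, 1], [-0.04, 0.8, 0, 0, 0, 0, 1], [-0.04, 0.9, 0, 0, 0, 0, 1], [-0.04, 1, 0, 0, 0, 0, 1]]]}}

```text
time_s: 86.45
position: [0.4512, 0.1229, 0.263]
tcp_rot: [[-0.997, -0.08, 0.0], [-0.08, 0.997, -0.0], [-0.0, -0.0, -1.0]]
force: [0.2, -0.6, -0.8]
opening: 0.112
grasp_force: 30.0
```

Emit:
{"name": "carry_out", "arguments": {"deltas": [[[-0.01, 0.1, 0, 0, 0, 0, 1], [-0.01, 0.2, 0, 0, 0, 0, 1], [-0.02, 0.3, 0, 0, 0, 0, 1], [-0.02, 0.4, 0, 0, 0, 0, 1], [-0.03, 0.5, 0, 0, 0, 0, 1], [-0.03, 0.6, 0, 0, 0, 0, 1], [-0.04, 0.7, 0, 0, 0, 0, 1], [-0.04, 0.8, 0, 0, 0, 0, 1], [-0.04, 0.9, 0, 0, 0, 0, 1], [-0.04, 1, 0, 0, 0, 0, 1]]]}}

```text
time_s: 87.28
position: [0.445, 0.2728, 0.2629]
tcp_rot: [[-0.997, -0.08, 0.0], [-0.08, 0.997, -0.0], [-0.0, -0.0, -1.0]]
force: [0.2, 0.1, -0.7]
opening: 0.108
grasp_force: 30.0
```

Emit:
{"name": "carry_out", "arguments": {"deltas": [[[-0.01, 0.1, 0, 0, 0, 0.001, 1], [-0.02, 0.2, 0, 0, 0, 0.002, 1], [-0.03, 0.3, 0, 0, 0, 0.0025, 1], [-0.04, 0.4, 0, 0, 0, 0.0025, 1], [-0.05, 0.5, 0, 0, 0, 0.0025, 1], [-0.05, 0.6, 0, 0, 0, 0.0025, 1], [-0.05, 0.65, 0, 0, 0, 0.0025, 1], [-0.05, 0.65, 0.1, 0, 0, 0.0025, 1], [-0.05, 0.65, 0.2, 0, 0, 0.0025, 1], [-0.05, 0.65, 0.3, 0, 0, 0.0025, 1]]]}}

```text
time_s: 88.12
position: [0.4451, 0.37, 0.2176]
tcp_rot: [[-0.998, -0.065, 0.001], [-0.065, 0.998, 0.0], [-0.001, -0.0, -1.0]]
force: [-1.1, -0.2, -1.3]
opening: 0.113
grasp_force: 30.0
```

Emit:
{"name": "carry_out", "arguments": {"deltas": [[[0, 0, 0.1, 0, 0, 0, 1], [0, 0, 0.2, 0, 0, 0, 1], [0, 0, 0.3, 0, 0, 0, 1], [0, 0, 0.4, 0, 0, 0, 1], [0, 0, 0.5, 0, 0, 0, 1], [0, 0, 0.6, 0, 0, 0, 1], [0, 0, 0.6, 0, 0, 0, 1], [0, 0, 0.6, 0, 0, 0, 1], [0, 0, 0.6, 0, 0, 0, 1], [0, 0, 0.6, 0, 0, 0, 1]]]}}

```text
time_s: 88.95
position: [0.4461, 0.37, 0.1291]
tcp_rot: [[-0.998, -0.065, 0.002], [-0.065, 0.998, 0.001], [-0.002, 0.001, -1.0]]
force: [0.2, -0.8, -1.1]
opening: 0.113
grasp_force: 30.0
```

```bash
python3 d.py .4459 .3691 .0475 3.7
```

```text
[ 0.003 -0.006  0.544] [0.0001 0.0003 0.    ] [0.4461 0.37   0.1291] 0.113 [ 0.2 -0.8 -1.1]
```

Emit:
{"name": "carry_out", "arguments": {"deltas": [[[0, -0.006, 0.08, 0, 0, 0, 1], [0, -0.006, 0.16, 0, 0, 0, 1], [0, -0.006, 0.24, 0, 0, 0, 1], [0, -0.006, 0.32, 0, 0, 0, 1], [0, -0.006, 0.4, 0, 0, 0, 1], [0, -0.006, 0.46, 0, 0, 0, 1], [0, -0.006, 0.5, 0, 0, 0, 1], [0, -0.006, 0.53, 0, 0, 0, 1], [0, -0.006, 0.542, 0, 0, 0, 1], [0, -0.006, 0.542, 0, 0, 0, 1]]]}}

```text
time_s: 89.78
position: [0.4455, 0.3687, 0.0467]
tcp_rot: [[-0.998, -0.065, 0.0], [-0.065, 0.998, 0.0], [-0.0, 0.0, -1.0]]
force: [-0.2, 0.1, -0.7]
opening: 0.113
grasp_force: 30.0
```

Emit:
{"name": "carry_out", "arguments": {"deltas": [[[0, 0, 0, 0, 0, 0, 0.8], [0, 0, 0, 0, 0, 0, 0.6], [0, 0, 0, 0, 0, 0, 0.4], [0, 0, 0, 0, 0, 0, 0.4], [0, 0, 0, 0, 0, 0, 0.4], [0, 0, 0, 0, 0, 0, 0.4], [0, 0, -0.1, 0, 0, 0, 0.4], [0, 0, -0.25, 0, 0, 0, 0.4], [0, 0, -0.4, 0, 0, 0, 0.4], [0, 0, -0.5, 0, 0, 0, 0.4]]]}}

```text
time_s: 90.62
position: [0.446, 0.369, 0.1234]
tcp_rot: [[-0.998, -0.065, 0.002], [-0.065, 0.998, 0.001], [-0.002, 0.001, -1.0]]
force: [-0.0, 1.2, 0.5]
opening: 0.295
grasp_force: 0.0
```

Emit:
{"name": "carry_out", "arguments": {"deltas": [[[0, 0, -0.1, 0, 0, 0, 0.4], [0, 0, -0.2, 0, 0, 0, 0.4], [0, 0, -0.3, 0, 0, 0, 0.4], [0, 0, -0.4, 0, 0, 0, 0.4], [0, 0, -0.5, 0, 0, 0, 0.4], [0, 0, -0.6, 0, 0, 0, 0.4], [0, 0, -0.7, 0, 0, 0, 0.4], [0, 0, -0.8, 0, 0, 0, 0.4], [0, 0, -0.9, 0, 0, 0, 0.4], [0, 0, -1, 0, 0, 0, 0.4]]]}}

```text
time_s: 91.45
position: [0.4451, 0.3684, 0.2724]
tcp_rot: [[-0.998, -0.065, -0.0], [-0.065, 0.998, -0.0], [0.0, -0.0, -1.0]]
force: [-0.2, -0.6, -0.3]
opening: 0.301
grasp_force: 0.0
```

```bash
python3 - <<'E'
from rig import capture
import cv2,numpy as np
a=capture("scene")[:,:,::-1]
r=cv2.resize(a[180:230,255:345],(800,444),interpolation=cv2.INTER_CUBIC)
b=cv2.resize(a[165:225,120:220],(260,156),interpolation=cv2.INTER_CUBIC)
p=cv2.resize(a[185:215,122:152],(156,156),interpolation=cv2.INTER_CUBIC)
t=cv2.resize(capture("top")[205:265,150:300,::-1],(384,156),interpolation=cv2.INTER_CUBIC)
cv2.imwrite("pics/fin.png",np.vstack([r,np.hstack([b,p,t])]))
E
```

```text
(no output)
```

View pics/fin.png

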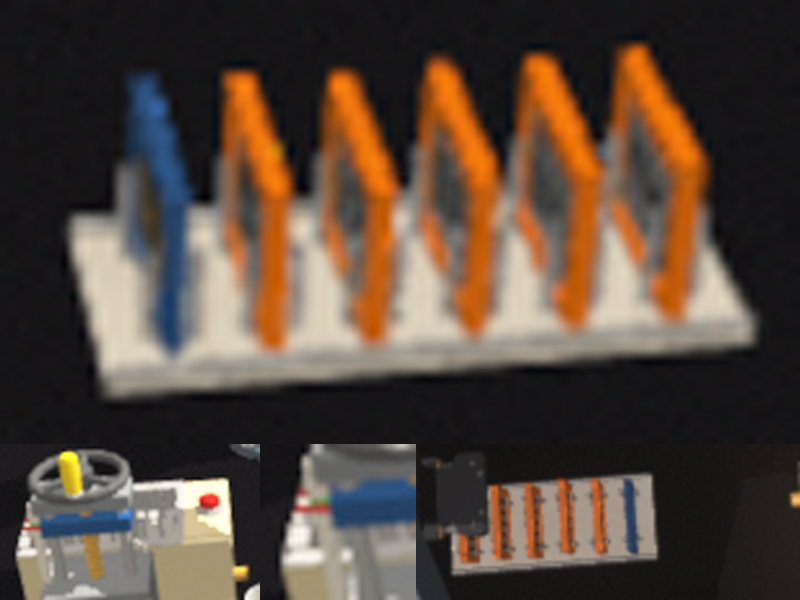

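The final view shows five orange sieves and the blue one upright, each in its own slot. The red pointer (310,507) is at the green band, the handle stands at +x and the drain knob is down.

```bash
python3 -c "
from rig import job;print(job.hand_in())"
```

```text
the job is handed in; nothing more can be done
None
```

I handed the job in with the basket cranked to the green band, the drain knob pushed fully down, and all five orange sieves standing in their own rack slots beside the blue one; the verdict was not shown.

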